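Stack, lock and gauge a packet of tube in the assembly jig

ROBOT

A 6-joint arm with a two-finger parallel gripper is mounted at the origin on the work surface. World frame = base frame: x ahead of the robot, y to its left, z up, the work surface at z = 0. Lengths are in mm, angles in degrees, forces in N, time in s.
With the tool pointing down it reaches from about 300 to 850 mm from the base axis. Payload 4.2 kg.
Tool frame: the origin (TCP) lies at the very end of the fingers, on their centre line; the grasp point (between the pads) lies 19 mm behind it; x points along the fingers, y is the direction in which the jaws open and shut, and the axes are right-handed (so a half turn about x gives the same grasp; the last joint's range is limited). The gripper opens to 91 mm and grips with 3 to 60 N. Pads are 32 mm wide; open, the fingers measure 118 mm over their backs; the gripper's body (76 mm by 178 mm) begins 60 mm behind the grasp point.
Start: joints at [-73.453, 18.312, 89.639, -0, 72.044, -1.146], TCP at [174.755, -547.817, 213.976] pointing down, gripper open.
Joint ranges: [-177.97, 177.97], [-48.28, 115.42], [12.27, 149.76], [-77.06, 257.06], [2.81, 150.46], [-146.56, 146.56]. Speed limits (degrees/s): [147.25, 147.25, 180, 180, 180, 180].

INTERFACE

Orientations are given as [roll, pitch, yaw] about the fixed x, y, z axes, in that order (R = Rz(yaw) Ry(pitch) Rx(roll)).
In Python, from workcell import sensors, grab_frame, job_done, finder gives the robot as it stands.
- The arm moves only by the tool play_rows, never from a script. Its argument "motion" is a list of rows, each a list of 5 numbers: the shift along the world's x, y, z in m, then the turn about the world's z in rad, then the opening, from 0 (shut) to 1 (fully open). In form: [[tx, ty, tz, roll, fingers], ...]. A call has exactly 8 rows; each row is the pose to reach, as a shift and turn from the pose commanded when the call began; what a row does not reach only later rows make up. A row lasts 1/12 s, in which the tool goes at most 41.7 mm and 7.16 degrees, less where a joint would pass 70% of its speed; a pose out of reach is approached as far as the arm can. A call with a gripper value outside its range is refused whole. The fingers move at their own pace and stop on an object; "squeeze" is the grip in N (left out, the last holds). Time passes only in rows, so rows that repeat a pose let the fingers close, or fill a call up. It gives the time, the measured TCP pose, the force and the opening at its end, in the units of the state.
- sensors.state(): the state, without advancing time (a new reading comes with each control period).
- grab_frame(name): name is "scene" or "top"; returns a dict with "img" (400x640x3 uint8, blue, green, red), "fx", "fy", "cx", "cy" (pixels), "rvec" (rotation vector, rad) and "tvec" (3), from world to camera coordinates, as OpenCV has them. Camera axes: x right, y down, z forward; pixel columns grow to the right and rows downward; lengths in mm; the calibration is good to about 2 mm. A picture is of the moment at which its call begins. There is no depth.
- job_done(): hands the job in, once; it reports no verdict.
Trained networks look in a picture, given as the dict that the camera call returned (one of the last four; its "shot" number tells which), for a name from the list of things; names that differ only in an ending like _2 or _b are one class to them, and where a whole thing is asked for, a point or a joint stands for the part that bears it (a point fixed in the world has none). Each returns a list of dicts, best first, with "conf" (0 to 1); they miss things now and then, are a little off and sometimes report something else, mostly with a low value. They report only what shows in the picture. A call takes as long as a camera call.
- finder.spot_in(picture, label): "point" ([column, row] in pixels, amid what is visible of it).
- finder.spot_point(picture, label): "point" ([column, row] in pixels: a listed point, or the origin of a listed thing).
The state is a dict: "time_s": time; "qpos": joint angles; "qvel": joint speeds; "effort": joint torques, N m; "ee_pos": TCP position; "ee_rot": TCP orientation; "force": force on the tool from outside, world axes, zero at the start; "torque": the same for the moment, N m; "gripper_width": finger opening in mm.
Only numpy, scipy, OpenCV 4.12 (cv2) and the standard library are available. Lean on these libraries where they do the work, as an engineer would, in place of code of your own. Each camera call takes 0.05 s, during which the arm holds its last target.

TASK

Stack every loose piece of box tube flat, one on another, between the corner posts of the jig's carriage, then push the carriage all the way along its ways until it stops under the plunger gauge. Next take the locking rod by its block and, sweeping its tip across the hidden face inside the mouth at the front of the bed, feel for the slot and push the rod fully home, leaving it there. Last, press the gauge plunger down until its foot bears gently on the top of the packet, keep it there for a second or two, and let it spring back up; leave the hammer, the brush and the tin alone.

Things in the scene. Friction and masses are not known exactly. Their poses are not given: they have to be found in the camera images.
- jig: grey steel jig bed, 170 (x) x 380 (y) x 55 mm high, fixed. Origin: centre of its underside on the bench; x points away from the robot, y along its length, z up. Gauge column: x 55 to 81, y 60 to 100 mm, up to z = 245; its bracket (y 65 to 95, z 210 to 248 mm) reaches to the plunger at x = 0, y = 80 mm
- mouth (a point): middle of the mouth's lower front edge on the bench, at the bed's front (jig x = -85 mm); axes as the jig's. The mouth is 90 mm wide, 45 mm high, roofed by the bed and open down to the bench. 40 mm in from here is an upright face, out of sight
- slot_face (a point): middle of that hidden upright face at bench level, 40 mm in; axes as the jig's. NOT the slot: the one upright slot in the face is 20 mm wide, 7 to 35 mm above the bench, 45 mm deep, its middle anywhere from y = -25 to +25 mm of this point, different each time and not given: feel for it
- carriage (a joint): travel (m) of the steel carriage along the bed's +y: it starts at 0 to 0.02 (loading end, clear of the gauge) and stops at 0.16, right under the gauge foot. About 2.5 N of friction; it stays where it is left
- nest (a point): centre of the carriage's flat floor, 67 mm above the bench; axes as the jig's. The pieces lie lengthways along y between four corner posts that rise 70 mm above this floor and leave 3.5 mm of play each side in x and 5 mm each end in y; the long sides are open from y = -52 to +52 mm, room for fingers
- push_lug (a point): top middle of the carriage's upright push lug, a plate 50 (x) x 10 mm (y), 54 mm above the nest floor's level, at the carriage's -y end 106 mm from the nest centre; its free -y face is 5 mm to -y of this point. Push it towards the jig's +y
- gauge (a joint): how far (m) the gauge plunger is down: 0 up (at rest, sprung), at most 0.085. The spring pushes up with about 2 N when up, 6 to 7 N when fully down. The foot is 98 mm above the nest floor at 0, so on a packet n pieces high it lands at 0.098 - 0.020 n
- gauge_foot (a point): centre of the underside of the plunger's round 30 mm foot; it moves with the plunger
- gauge_knob (a point): centre of the top of the plunger's black round knob, 36 mm across, 319 mm above the bench when up; press it straight down. It moves with the plunger and has 12 mm of sprung over-travel of its own: once the foot has landed (or the plunger is held) the knob gives way further against 8 to 16 N, then it is solid
- rod: locking rod, 0.6 kg: dark steel block 60 (x) x 52 x 40 mm high, lying on the bench, with a round rod of 14 mm diameter, 110 mm long, level out of its front. Origin: underside, middle of the block's front edge; x to the tip, z up. Block x = -60 to 0, balance point about x = -19 mm, rod axis 20 mm up: on the bench it is at the slot's height. Home, the block stops 25 mm short of the bed
- rod_tip (a point): centre of the rod's end, 110 mm ahead of the rod's origin and 20 mm above its underside
- piece0: aluminium box-section tube, 140 x 40 x 20 mm, about 0.16 kg, lying flat on the bench; all alike; 2 to 4 are there, the others absent. Origin: centre of its 140 x 40 underside; x along its length, z up through its 20 mm thickness
- piece1: aluminium box-section tube, 140 x 40 x 20 mm, about 0.16 kg, lying flat on the bench; all alike; 2 to 4 are there, the others absent. Origin: centre of its 140 x 40 underside; x along its length, z up through its 20 mm thickness
- piece2: aluminium box-section tube, 140 x 40 x 20 mm, about 0.16 kg, lying flat on the bench; all alike; 2 to 4 are there, the others absent. Origin: centre of its 140 x 40 underside; x along its length, z up through its 20 mm thickness
- piece3: aluminium box-section tube, 140 x 40 x 20 mm, about 0.16 kg, lying flat on the bench; all alike; 2 to 4 are there, the others absent. Origin: centre of its 140 x 40 underside; x along its length, z up through its 20 mm thickness
- hammer: hammer 240 mm long, lying on the bench; leave it alone. Origin under it
- brush: brush 200 mm long, lying on the bench; leave it alone. Origin under it
- tin: tin 66 mm across and 120 mm high standing on the bench; leave it alone. Origin: centre of its underside

How it is judged (in metres and radians):
On the way, in this order (a step that is already met when the one before it is completed fails the run):
1. every piece lies flat in the carriage between the posts, let go (x of piece0 in the frame of nest between -0.012 and 0.012 m and y of piece0 in the frame of nest between -0.012 and 0.012 m and z of piece0 in the frame of nest between -0.004 and 0.065 m and angle between each of piece0, piece1, piece2, piece3's own z axis and vertical below 0.06 rad and angle between the x axis of each of piece0, piece1, piece2, piece3 and the y axis of jig, either way round below 0.15 rad and x of piece1 in the frame of nest between -0.012 and 0.012 m and y of piece1 in the frame of nest between -0.012 and 0.012 m and z of piece1 in the frame of nest between -0.004 and 0.065 m and x of piece2 in the frame of nest between -0.012 and 0.012 m and y of piece2 in the frame of nest between -0.012 and 0.012 m and z of piece2 in the frame of nest between -0.004 and 0.065 m and x of piece3 in the frame of nest between -0.012 and 0.012 m and y of piece3 in the frame of nest between -0.012 and 0.012 m and z of piece3 in the frame of nest between -0.004 and 0.065 m and contact force between the fingers and piece0 below 0.3 N and contact force between the fingers and piece1 below 0.3 N and contact force between the fingers and piece2 below 0.3 N and contact force between the fingers and piece3 below 0.3 N), for 0.2 s.
2. the carriage is at its stop under the gauge with all the pieces in it (x of piece0 in the frame of nest between -0.012 and 0.012 m and y of piece0 in the frame of nest between -0.012 and 0.012 m and z of piece0 in the frame of nest between -0.004 and 0.065 m and angle between each of piece0, piece1, piece2, piece3's own z axis and vertical below 0.06 rad and angle between the x axis of each of piece0, piece1, piece2, piece3 and the y axis of jig, either way round below 0.15 rad and x of piece1 in the frame of nest between -0.012 and 0.012 m and y of piece1 in the frame of nest between -0.012 and 0.012 m and z of piece1 in the frame of nest between -0.004 and 0.065 m and x of piece2 in the frame of nest between -0.012 and 0.012 m and y of piece2 in the frame of nest between -0.012 and 0.012 m and z of piece2 in the frame of nest between -0.004 and 0.065 m and x of piece3 in the frame of nest between -0.012 and 0.012 m and y of piece3 in the frame of nest between -0.012 and 0.012 m and z of piece3 in the frame of nest between -0.004 and 0.065 m and value of joint carriage above 0.152 m), for 0.2 s.
3. the locking rod is fully home in the hidden slot (x of rod_tip in the frame of jig between -0.008 and 0.02 m and y of rod_tip in the frame of jig between -0.045 and 0.045 m and z of rod_tip in the frame of jig between 0.003 and 0.04 m and angle between the x axis of rod and the x axis of jig, either way round below 0.15 rad and value of joint carriage above 0.152 m), for 0.2 s.
4. the gauge foot bears on the top of the packet for 0.7 s (all of step 3 and x of piece0 in the frame of nest between -0.012 and 0.012 m and y of piece0 in the frame of nest between -0.012 and 0.012 m and z of piece0 in the frame of nest between -0.004 and 0.065 m and angle between each of piece0, piece1, piece2, piece3's own z axis and vertical below 0.06 rad and angle between the x axis of each of piece0, piece1, piece2, piece3 and the y axis of jig, either way round below 0.15 rad and x of piece1 in the frame of nest between -0.012 and 0.012 m and y of piece1 in the frame of nest between -0.012 and 0.012 m and z of piece1 in the frame of nest between -0.004 and 0.065 m and x of piece2 in the frame of nest between -0.012 and 0.012 m and y of piece2 in the frame of nest between -0.012 and 0.012 m and z of piece2 in the frame of nest between -0.004 and 0.065 m and x of piece3 in the frame of nest between -0.012 and 0.012 m and y of piece3 in the frame of nest between -0.012 and 0.012 m and z of piece3 in the frame of nest between -0.004 and 0.065 m and ((z of gauge_foot in the frame of piece0 between 0.0165 and 0.0215 m and x of gauge_foot in the frame of piece0 between -0.04 and 0.04 m and y of gauge_foot in the frame of piece0 between -0.018 and 0.018 m) or (z of gauge_foot in the frame of piece1 between 0.0165 and 0.0215 m and x of gauge_foot in the frame of piece1 between -0.04 and 0.04 m and y of gauge_foot in the frame of piece1 between -0.018 and 0.018 m) or (z of gauge_foot in the frame of piece2 between 0.0165 and 0.0215 m and x of gauge_foot in the frame of piece2 between -0.04 and 0.04 m and y of gauge_foot in the frame of piece2 between -0.018 and 0.018 m) or (z of gauge_foot in the frame of piece3 between 0.0165 and 0.0215 m and x of gauge_foot in the frame of piece3 between -0.04 and 0.04 m and y of gauge_foot in the frame of piece3 between -0.018 and 0.018 m))), for 0.7 s.
At the end, for the whole second after the job is handed in: Every piece flat in the carriage within 12 mm of the nest's middle; carriage at least 152 mm along; rod tip at least 37 mm deep in the slot, block on the bench; gauge back up within 6 mm; all at rest (all of step 3 and x of piece0 in the frame of nest between -0.012 and 0.012 m and y of piece0 in the frame of nest between -0.012 and 0.012 m and z of piece0 in the frame of nest between -0.004 and 0.065 m and angle between each of piece0, piece1, piece2, piece3's own z axis and vertical below 0.06 rad and angle between the x axis of each of piece0, piece1, piece2, piece3 and the y axis of jig, either way round below 0.15 rad and x of piece1 in the frame of nest between -0.012 and 0.012 m and y of piece1 in the frame of nest between -0.012 and 0.012 m and z of piece1 in the frame of nest between -0.004 and 0.065 m and x of piece2 in the frame of nest between -0.012 and 0.012 m and y of piece2 in the frame of nest between -0.012 and 0.012 m and z of piece2 in the frame of nest between -0.004 and 0.065 m and x of piece3 in the frame of nest between -0.012 and 0.012 m and y of piece3 in the frame of nest between -0.012 and 0.012 m and z of piece3 in the frame of nest between -0.004 and 0.065 m and value of joint gauge between -0.01 and 0.006 m and angle between rod's own z axis and vertical below 0.1 rad and linear speed of each of rod, piece0, piece1, piece2, piece3 below 0.02 m/s); the robot touches nothing.
It fails at once if the hammer, brush or tin is moved more than 40 mm (distance of any of hammer, brush, tin from where it was at the start of the episode above 0.04 m).
It fails at once if the gauge foot is rammed onto the packet (over 40 N) (contact force between gauge and piece0 above 40 N or contact force between gauge and piece1 above 40 N or contact force between gauge and piece2 above 40 N or contact force between gauge and piece3 above 40 N).
Of piece0, piece1, piece2, piece3 only 2 to 4 are there at a start; the rules pass over those that are not, and their reading is None.
At some moment in a run one of rod, piece0, piece1, piece2, piece3 may be knocked a few centimetres aside while the robot is not near it.
It also fails if it takes over 210 s, if anything falls off the work surface, if the arm or the gripper's body presses on something with over 40 N, if the wrist force passes 120 N, or if a joint passes its speed limit or range.

## Working session

There is one attempt and no reset: what is moved stays moved. The work goes in short steps, Python scripts to look and compute and a tool call to move; the robot and the scene stay as the last step left them, time stands still between calls to the robot, and variables do not carry over. Pictures are saved under pics/ and viewed, and the job is handed in when it is done.

Besides the shell and the picture viewer there is one more tool, called as name(argument=value, ...) on one line, values as JSON. play_rows: Moves the arm, as the interface text tells. Its arguments: {"type":"object","properties":{"motion":{"type":"array","items":{"type":"array","items":{"type":"number"}}},"squeeze":{"type":"number"}},"required":["motion"]}

```bash
ls; mkdir -p pics
cat > h.py <<'E'
import numpy as np, cv2
from workcell import sensors, grab_frame, job_done, finder
def cam(f):
    K=np.array([[f['fx'],0,f['cx']],[0,f['fy'],f['cy']],[0,0,1.]])
    R=cv2.Rodrigues(np.array(f['rvec'],float))[0]; t=np.array(f['tvec'],float).reshape(3)
    return K,R,t
def unproj(f,p,z):
    K,R,t=cam(f); d=R.T@np.linalg.solve(K,[p[0],p[1],1.]); c=-R.T@t
    s=(z-c[2])/d[2]; return c+s*d
def proj(f,P):
    K,R,t=cam(f); q=(K@(R@np.atleast_2d(P).T+t[:,None])).T; return q[:,:2]/q[:,2:]
E
python3 - <<'E'
from h import *
s=sensors.state(); print(s)
for n in ('scene','top'):
    f=grab_frame(n); cv2.imwrite(f'pics/{n}0.png',f['img'])
    K,R,t=cam(f); print(n,(-R.T@t).round(), f['fx'])
    for l in ['jig','mouth','slot_face','nest','push_lug','gauge_foot','gauge_knob','rod','rod_tip','piece0','hammer','brush','tin','carriage']:
        try:
            print(l,[(round(d['conf'],2),np.round(d['point'],1).tolist()) for d in finder.spot_point(f,l)[:5]])
        except Exception as e: print(l,'ERR',e)
E
```

```text
pics
{'time_s': 0.0, 'qpos': array([-7.34524279e+01,  1.83517081e+01,  8.97059827e+01, -2.17691532e-03,
        7.20440531e+01, -1.14513230e+00]), 'qvel': array([-0.11585273, -0.03742728, -0.04972821,  0.04796949,  0.02454522,
        0.02749627]), 'effort': array([-8.19119577e-05, -4.12459230e+01, -2.31968307e+01,  7.26711075e-02,
        4.57304379e-02, -1.44236333e-04]), 'ee_pos': array([ 174.60228888, -547.32026678,  213.1224824 ]), 'ee_rot': array([-89.97977255,  89.89823503, 107.71360475]), 'force': array([-0.18888665, -0.26500407, -0.09477813]), 'torque': array([-0.04271205,  0.02036108, -0.01898148]), 'gripper_width': 91.0887338951811}
scene [1292. -127. 1282.] 376.717928427599
jig [(0.95, [323.5, 256.1])]
mouth []
slot_face [(0.74, [319.4, 241.8])]
nest [(0.87, [302.5, 248.7]), (0.4, [324.1, 255.5])]
push_lug [(0.82, [273.2, 249.1]), (0.32, [319.1, 240.6])]
gauge_foot [(0.64, [345.1, 227.1])]
gauge_knob [(0.46, [347.6, 204.7])]
rod [(0.6, [398.2, 180.1])]
rod_tip [(0.75, [399.6, 200.3])]
piece0 [(0.78, [216.3, 216.3]), (0.65, [243.1, 214.8]), (0.54, [358.3, 198.4])]
hammer [
[... 285 characters left out ...]
62, [334.0, 172.8])]
mouth [(0.74, [338.3, 196.8])]
slot_face [(0.95, [335.6, 191.2])]
nest [(0.66, [366.3, 169.0])]
push_lug [(0.95, [398.5, 160.9]), (0.44, [178.2, 191.0])]
gauge_foot [(0.6, [308.7, 162.9]), (0.59, [218.4, 262.2])]
gauge_knob [(0.61, [178.2, 188.0]), (0.49, [307.6, 149.2]), (0.27, [308.4, 165.4])]
rod [(0.84, [216.3, 260.6])]
rod_tip [(0.87, [222.8, 223.4])]
piece0 [(0.94, [459.5, 246.3]), (0.94, [272.0, 244.5]), (0.46, [341.8, 199.0]), (0.4, [333.6, 173.2])]
hammer [(0.75, [461.4, 172.1])]
brush [(0.87, [180.8, 186.4])]
tin [(0.67, [241.7, 164.7])]
carriage ERR it knows: brush, gauge_foot, gauge_knob, hammer, jig, mouth, nest, piece, push_lug, rod, rod_tip, slot_face, tin
```

View pics/scene0.png

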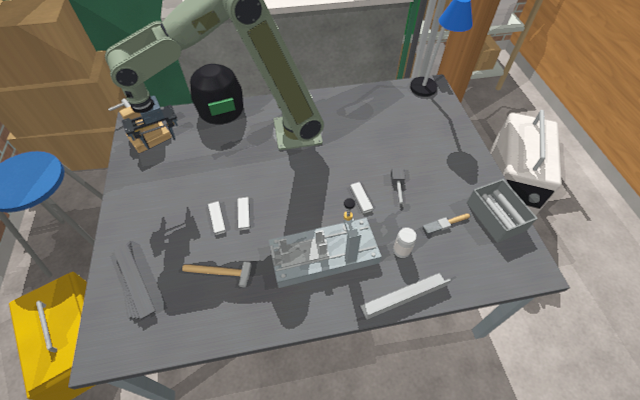

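View pics/top0.png

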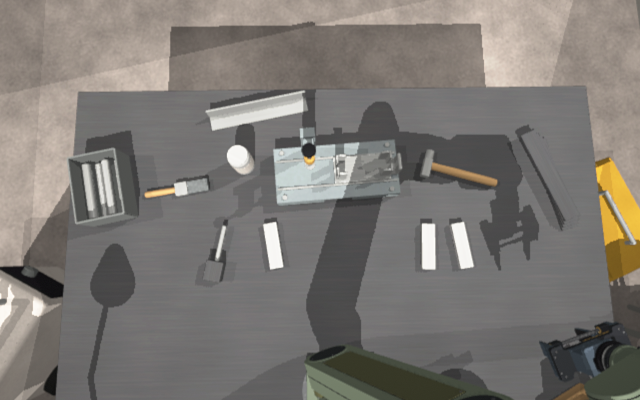

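Three pieces lie on the bench: in the top view at about (272,244), (428,246) and (460,246). The rod is at (216,260) and the jig around (335,172). Next I'll zoom in and measure.

Run:
```python
import cv2
a=cv2.imread('pics/top0.png'); b=cv2.imread('pics/scene0.png')
cv2.imwrite('pics/t_z.png',cv2.resize(a[110:230,260:420],(800,600),interpolation=cv2.INTER_CUBIC))
cv2.imwrite('pics/s_z.png',cv2.resize(b[180:300,250:410],(800,600),interpolation=cv2.INTER_CUBIC))
```

```text
(no output)
```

View pics/t_z.png

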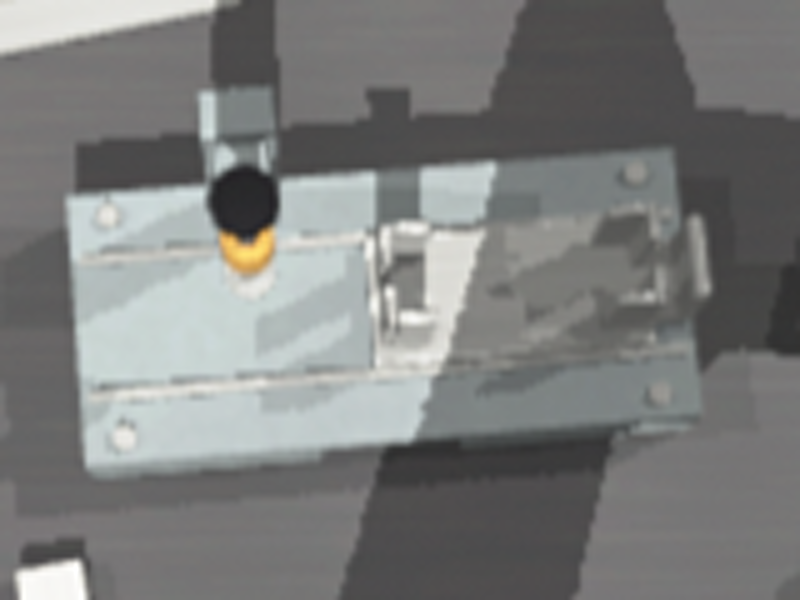

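View pics/s_z.png

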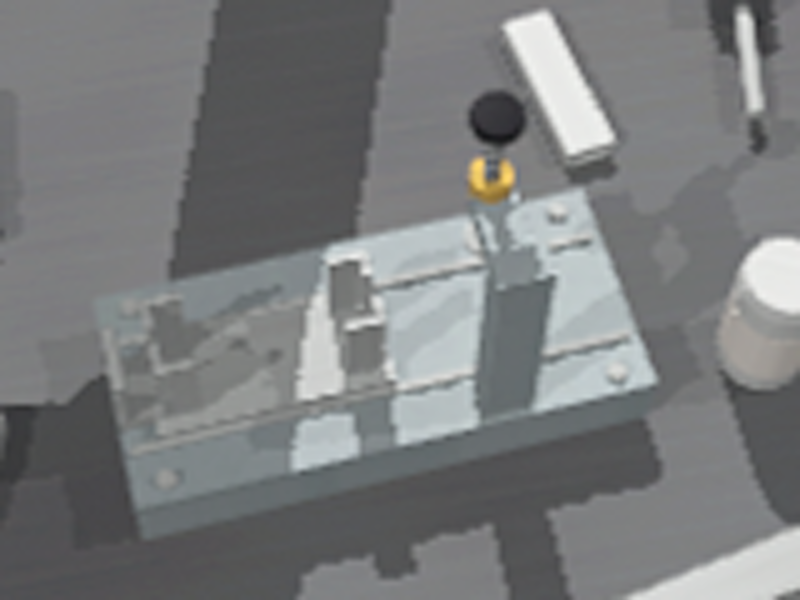

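```bash
cat > jig.py <<'E'
from h import *
from scipy.optimize import least_squares
def pts2w(p,jp):
    x,y,a=jp; c,s=np.cos(a),np.sin(a); p=np.atleast_2d(np.array(p,float))
    return np.c_[x+c*p[:,0]-s*p[:,1], y+s*p[:,0]+c*p[:,1], p[:,2]]
E
python3 - <<'E'
from jig import *
z=lambda l,ox,oy:[((u+.5)/5-.5+ox,(v+.5)/5-.5+oy) for u,v in l]
T=grab_frame('top'); S=grab_frame('scene')
tc=z([(68,197),(673,150),(700,415),(88,470)],260,110); mt=[(85,190,55),(85,-190,55),(-85,-190,55),(-85,190,55)]
sc=z([(97,300),(587,188),(655,383),(140,510)],250,180); ms=[(-85,-190,55),(-85,190,55),(85,190,55),(85,-190,55)]
for q,m in zip(tc,mt): print('T',m,unproj(T,q,55).round(1))
for q,m in zip(sc,ms): print('S',m,unproj(S,q,55).round(1))
def res(p,w):
    r=[]
    if 'T' in w: r.append(proj(T,pts2w(mt,p))-tc)
    if 'S' in w: r.append(proj(S,pts2w(ms,p))-sc)
    return np.concatenate(r).ravel()
for w in ('T','S','TS'):
    o=least_squares(lambda p:res(p,w),[560,10,0]); print(w,o.x[:2].round(1),np.degrees(o.x[2]).round(2),o.fun.round(2))
p=o.x
# pieces: white threshold in top
for n,f in (('T',T),('S',S)):
    g=f['img'].min(axis=2); m=(g>200).astype(np.uint8)
    c,_=cv2.findContours(m,cv2.RETR_EXTERNAL,cv2.CHAIN_APPROX_NONE)
    for k in c:
        if 80<cv2.contourArea(k)<2000:
            (cx,cy),wh,a=cv2.minAreaRect(k); print(n,round(cx,1),round(cy,1),np.round(wh,1),round(a,1),unproj(f,(cx,cy),20).round(1))
E
```

```text
T (85, 190, 55) [734.2 197.1  55. ]
T (85, -190, 55) [ 759.2 -181.7   55. ]
T (-85, -190, 55) [ 590.5 -191.1   55. ]
T (-85, 190, 55) [562.2 184.8  55. ]
S (-85, -190, 55) [ 590.3 -188.7   55. ]
S (-85, 190, 55) [562.8 191.9  55. ]
S (85, 190, 55) [732.7 197.9  55. ]
S (85, -190, 55) [ 759.3 -177.1   55. ]
T [661.6   2.3] 3.98 [-0.2   0.32 -0.12 -0.09  0.68  0.18 -0.36 -0.42]
S [661.2   5.9] 3.89 [-0.22 -0.2  -0.51  0.24  0.92 -0.05 -0.22 -0.05]
TS [661.5   3.8] 3.93 [-0.67  0.3  -0.58 -0.01  0.17  0.27 -0.89 -0.43 -0.8  -0.02 -1.06  0.35
  0.38  0.06 -0.8   0.15]
T 37.7 306.8 [10.5 17. ] 5.2 [265.  908.3  20. ]
T 5.7 305.6 [11.  42.2] 11.3 [ 270.1 1004.    20. ]
T 428.0 246.0 [44. 12.] 90.0 [ 426.9 -279.4   20. ]
T 462.0 245.1 [45.8 12.7] 77.5 [ 427.8 -385.6   20. ]
T 272.8 245.2 [45.4 13. ] 80.5 [437.4 202.2  20. ]
T 180.3 188.5 [12.  11.8] 80.5 [619.9 493.4  20. ]
T 87.9 187.0 [44.7  3.1] 81.9 [629.2 782.8  20. ]
T 299.6 174.2 [19.7 49.2] 63.4 [660.5 117.3  20. ]
T 106.9 182.9 [44.7  4.6] 81.6 [641.6 724.   20. ]
T 345.8 171.6 [12.2 34.3] 25.5 [666.8 -29.7  20. ]
T 285.4 150.3 [ 9.8 28.2] 63.4 [739.4 162.1  20. ]
T 237.0 158.5 [27. 20.] 90.0 [714.6 316.4  20. ]
T 257.1 115.1 [10.8 94.1] 77.7 [858.3 253.2  20. ]
S 404.6 292.6 [10.7 83.5] 67.2 [867.9 251.   20. ]
S 407.0 235.0 [15.6 14.1] 45.0 [649.  331.9  20. ]
S 216.0 216.5 [28.7 10.7] 76.8 [ 428.3 -384.3   20. ]
S 243.0 212.5 [29. 10.] 90.0 [ 429.1 -278.8   20. ]
S 361.5 196.0 [30.   8.9] 63.4 [437.8 205.   20. ]
S 530.6 143.0 [70.  24.8] 69.1 [ 289.6 1048.8   20. ]
S 549.8 146.5 [73.9 16.7] 86.9 [ 326.3 1125.3   20. ]
S 308.5 4.0 [ 8. 89.] 90.0 [-1104.2   243.1    20. ]
```

Run:
```python
from jig import *
T=grab_frame('top'); S=grab_frame('scene')
for n,f,seeds in (('T',T,[(428,246),(462,245),(272.8,245)]),('S',S,[(243,212.5),(216,216.5),(361.5,196)])):
    g=f['img'].min(axis=2).astype(float)
    for u,v in seeds:
        m=(g>150).astype(np.uint8); k,l=cv2.connectedComponents(m); lab=l[int(v),int(u)]
        ys,xs=np.where(l==lab); W=np.array([unproj(f,(x,y),20) for x,y in zip(xs,ys)])[:,:2]
        c=W.mean(0); ev,V=np.linalg.eigh(np.cov((W-c).T)); d=V[:,1]; d*=np.sign(d[0])
        print(n,c.round(1),'area',len(xs),'LW',np.sqrt(12*ev[::-1]).round(1),'yaw',np.degrees(np.arctan2(d[1],d[0])).round(2))
J=(661.5,4.0,np.radians(3.95))
# overlay carriage for q values
def boxlines(q):
    n=-80+q
    P=[]
    for sx in(-1,1):
        for sy in(-1,1): P.append((sx*25,n+sy*78,67+70))
    P+= [(-25,n-106,121),(25,n-106,121),(-25,n-111,121),(25,n-111,121),(0,n,67),(-25,n-111,67),(25,n-111,67)]
    return P
for n,f,o in(('T',T,(260,110)),('S',S,(250,180))):
    im=cv2.resize(f['img'][o[1]:o[1]+120,o[0]:o[0]+160],(800,600),interpolation=cv2.INTER_CUBIC)
    for q,c in((0,(0,0,255)),(20,(0,255,0))):
        for u,v in proj(f,pts2w(boxlines(q),J)): cv2.circle(im,(int((u-o[0]+.5)*5),int((v-o[1]+.5)*5)),3,c,-1)
    cv2.imwrite(f'pics/{n}_q.png',im)
    for l,z in (('push_lug',121),('nest',67),('gauge_knob',319),('rod_tip',20),('rod',0)):
        for d in finder.spot_point(f,l)[:2]: 
            w=unproj(f,d['point'],z)[:2]; dx=w-np.array(J[:2]); c,s=np.cos(J[2]),np.sin(J[2])
            print(n,l,round(d['conf'],2),w.round(1),'jig',np.round([c*dx[0]+s*dx[1],-s*dx[0]+c*dx[1]],1))
s=sensors.state(); from scipy.spatial.transform import Rotation as R
print(R.from_euler('xyz',s['ee_rot'],degrees=True).as_matrix().round(3))
```

```text
T [ 425.6 -280.5] area 635 LW [142.4  42.6] yaw -2.34
T [ 427.8 -385.8] area 641 LW [142.7  43.4] yaw 8.84
T [437.2 202.5] area 639 LW [142.8  42.6] yaw 8.95
S [ 425. -279.] area 342 LW [146.   44.5] yaw -2.9
S [ 427.9 -384.1] area 349 LW [146.   44.1] yaw 8.49
S [438.1 203.5] area 317 LW [145.8  45.3] yaw 8.82
T push_lug 0.85 [ 668.  -174.2] jig [  -5.8 -178.2]
T push_lug 0.62 [713.5  93.5] jig [58.  85.8]
T nest 0.89 [666.1 -81.2] jig [ -1.3 -85.4]
T nest 0.19 [610.5 480.9] jig [-18.1 479.3]
T gauge_knob 0.55 [652.9  81.6] jig [-3.2 78. ]
T rod_tip 0.6 [504.5 358.6] jig [-132.2  364.6]
T rod 0.79 [400.  373.6] jig [-235.5  386.7]
S push_lug 0.58 [ 670.6 -177.9] jig [  -3.4 -182.1]
S nest 0.76 [662.4 -78.4] jig [ -4.8 -82.2]
S gauge_knob 0.42 [654.9  82.9] jig [-1.2 79.2]
S rod_tip 0.85 [488.8 362.3] jig [-147.6  369.4]
S rod 0.58 [383.3 385.4] jig [-251.2  399.7]
[[ 0.     0.304 -0.953]
 [-0.    -0.953 -0.304]
 [-1.     0.     0.   ]]
```

View pics/T_q.png

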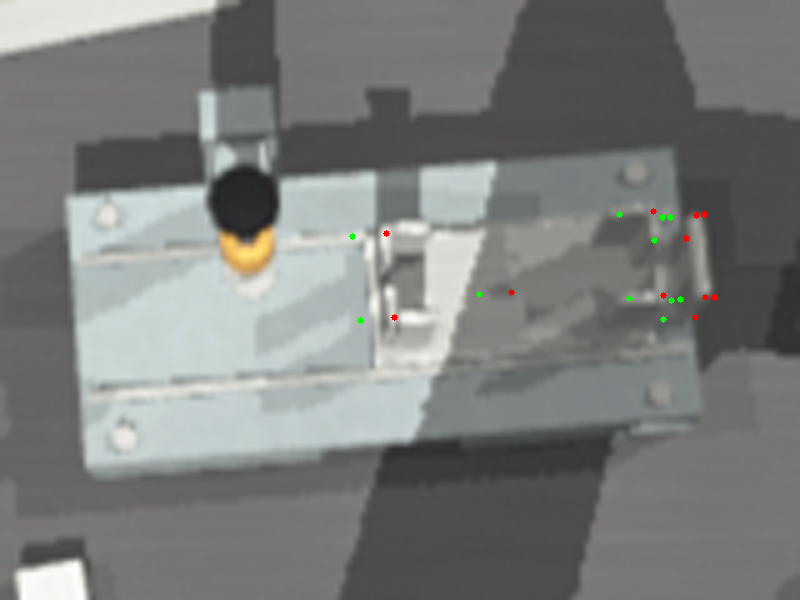

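View pics/S_q.png

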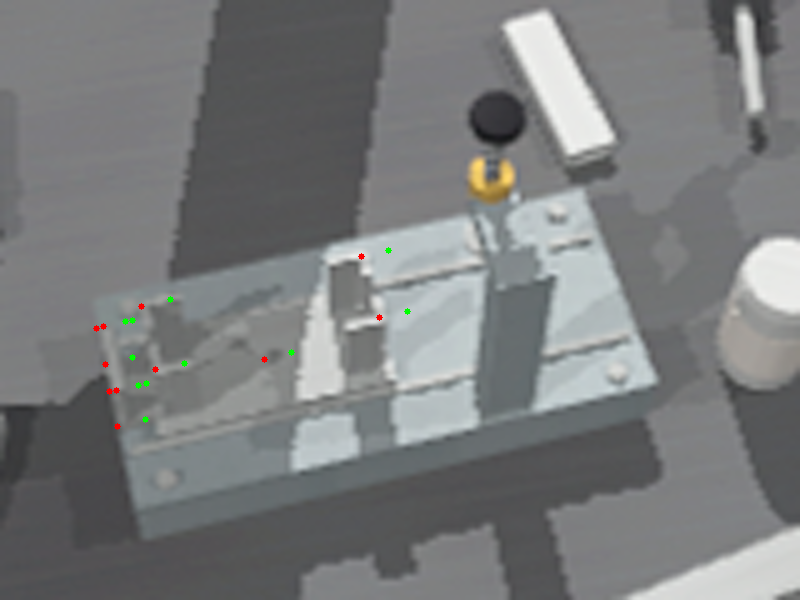

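Run:
```python
from jig import *
for n,x,y in(('top',325,140),('scene',263,225)):
    f=grab_frame(n); im=f['img'][y:y+54,x:x+80].astype(float)
    im=np.clip((im/255)**0.6*255,0,255).astype(np.uint8)
    cv2.imwrite(f'pics/{n}_zz.png',cv2.resize(im,None,fx=10,fy=10,interpolation=cv2.INTER_CUBIC))
```

```text
(no output)
```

View pics/top_zz.png

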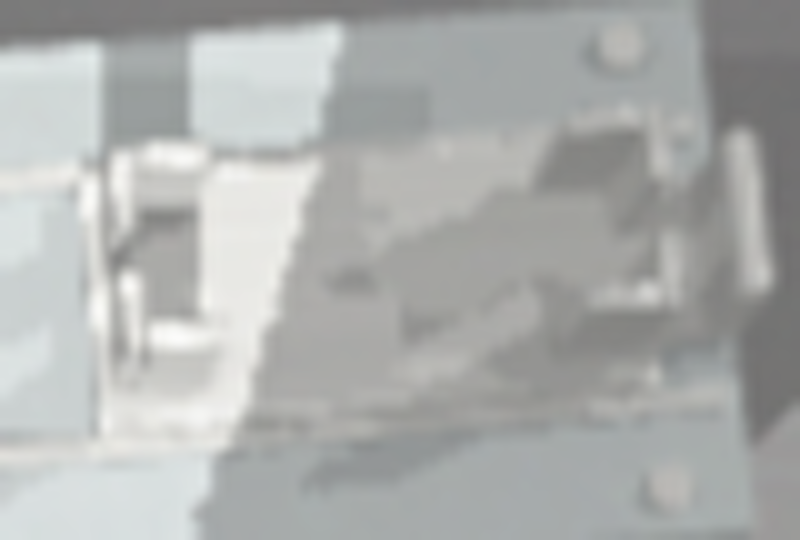

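View pics/scene_zz.png

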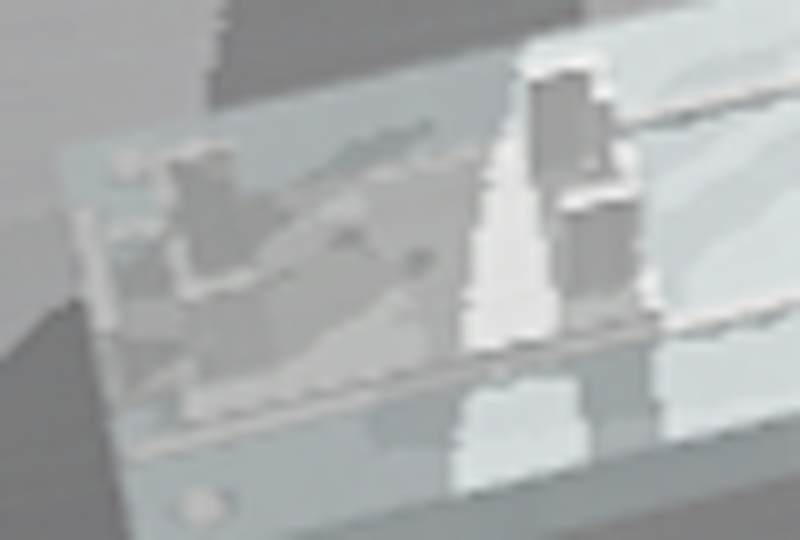

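Run:
```python
from jig import *
T=grab_frame('top'); S=grab_frame('scene')
z=lambda l,ox,oy:[((u+.5)/10-.5+ox,(v+.5)/10-.5+oy) for u,v in l]
tp=z([(115,152),(127,343),(660,112),(680,302)],325,140); sp=z([(602,55),(636,190),(165,158),(185,295)],263,225)
tl=z([(730,125),(755,128),(740,290),(772,285)],325,140); sl=z([(75,210),(95,208),(110,335),(125,330)],263,225)
for n,f,a,l in(('T',T,tp,tl),('S',S,sp,sl)):
    W=np.array([unproj(f,p,137)[:2] for p in a]); L=np.array([unproj(f,p,121)[:2] for p in l])
    c=W.mean(0);d=(W[0]+W[1]-W[2]-W[3])/2; print(n,W.round(1).tolist(),c.round(1),'len',np.linalg.norm(d).round(1),'yaw',np.degrees(np.arctan2(-d[0],d[1])).round(2))
    print(' lug',L.round(1).tolist(),L.mean(0).round(1),'nest-from-lug',(L.mean(0)+106*np.array([-np.sin(.069),np.cos(.069)])).round(1))
```

```text
T [[690.8, 6.0], [634.3, 3.8], [700.5, -152.8], [644.0, -156.2]] [667.4 -74.8] len 159.6 yaw 3.49
 lug [[700.8, -176.4], [699.7, -183.7], [651.0, -177.1], [652.3, -186.6]] [ 676. -181.] nest-from-lug [668.7 -75.2]
S [[634.3, 4.3], [688.9, 5.7], [646.5, -151.0], [699.7, -150.7]] [667.4 -72.9] len 156.3 yaw 4.2
 lug [[652.0, -184.3], [652.5, -177.4], [701.5, -177.8], [700.6, -172.6]] [ 676.7 -178. ] nest-from-lug [669.4 -72.3]
```

play_rows(motion=[[0.025,0.027,-0.006,-0.044,0.8],[0.05,0.054,-0.012,-0.088,0.8],[0.075,0.08,-0.018,-0.132,0.8],[0.1,0.107,-0.025,-0.177,0.8],[0.125,0.134,-0.03,-0.221,0.8],[0.15,0.16,-0.037,-0.265,0.8],[0.175,0.187,-0.043,-0.31,0.8],[0.2,0.214,-0.05,-0.354,0.8]], squeeze=20)

```text
time_s: 2.97
ee_pos: [375.8, -332.5, 164.1]
ee_rot: [135.1, 89.9, -47.6]
force: [0.8, 0.1, 0.2]
gripper_width: 73.2
```

play_rows(motion=[[0.017,0.018,-0.015,0,0.8],[0.034,0.036,-0.03,0,0.8],[0.0508,0.0538,-0.05,0,0.8],[0.0508,0.0538,-0.085,0,0.8],[0.0508,0.0538,-0.11,0,0.8],[0.0508,0.0538,-0.11,0,0.8],[0.0508,0.0538,-0.11,0,0.8],[0.0508,0.0538,-0.11,0,0.8]])

```text
time_s: 3.63
ee_pos: [426.5, -280.9, 55.3]
ee_rot: [146.1, 89.9, -36.5]
force: [-0.2, -0.1, 0.7]
gripper_width: 73.0
```

Run:
```python
from h import *
f=grab_frame('top'); cv2.imwrite('pics/t2.png',cv2.resize(f['img'][190:300,380:520],None,fx=5,fy=5,interpolation=cv2.INTER_CUBIC))
f=grab_frame('scene'); cv2.imwrite('pics/s2.png',cv2.resize(f['img'][140:260,180:340],None,fx=5,fy=5,interpolation=cv2.INTER_CUBIC))
s=sensors.state(); print(s['ee_pos'],s['ee_rot'],s['time_s'],s['qpos'])
```

```text
[ 426.65799452 -281.14548727   55.84671881] [146.74423302  89.77187676 -35.88220102] 3.7333 [-3.46692829e+01  2.15938301e+01  1.10661800e+02 -6.54788061e-03
  4.75162975e+01  5.79615638e+01]
```

View pics/t2.png

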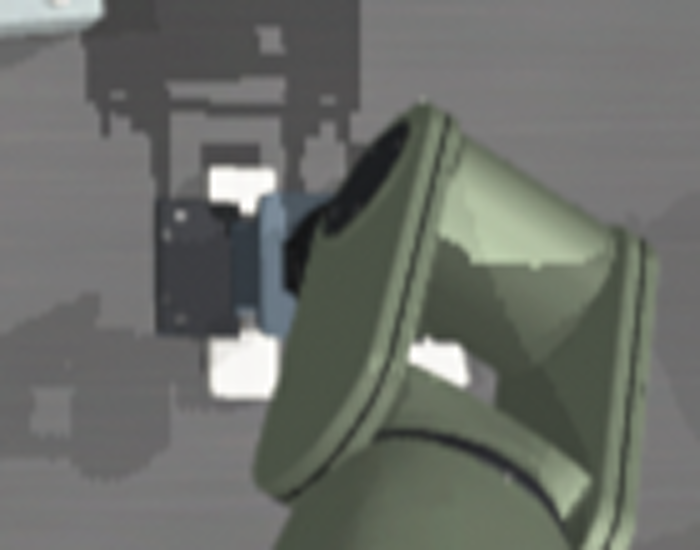

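View pics/s2.png

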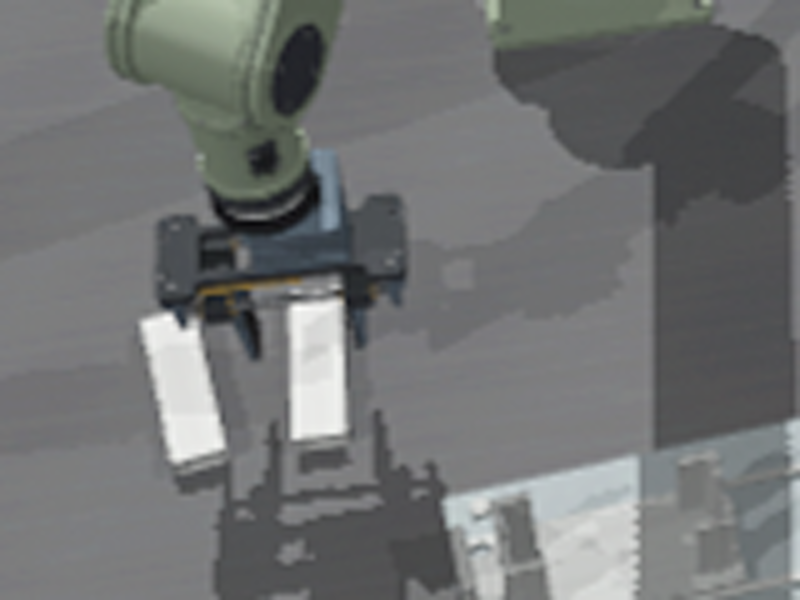

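play_rows(motion=[[0,0,-0.01,0,0.8],[0,0,-0.02,0,0.8],[0,0,-0.03,0,0.8],[0,0,-0.04,0,0.8],[0,0,-0.046,0,0.8],[0,0,-0.05,0,0.8],[0,0,-0.05,0,0.8],[0,0,-0.05,0,0.3]])

```text
time_s: 4.4
ee_pos: [425.5, -280.0, 3.7]
ee_rot: [-22.3, 90.0, 155.1]
force: [-0.7, -1.5, 0.9]
gripper_width: 68.8
```

play_rows(motion=[[0,0,0,0,0.3],[0,0,0,0,0.3],[0,0,0,0,0.3],[0,0,0,0,0.3],[0,0,0,0,0.3],[0,0,0,0,0.3],[0,0,0,0,0.3],[0,0,0,0,0.3]])

```text
time_s: 5.07
ee_pos: [425.8, -280.2, 4.3]
ee_rot: [137.1, 90.0, -45.5]
force: [-0.4, -0.8, 3.1]
gripper_width: 40.0
```

Run:
```python
from h import *
from scipy.spatial.transform import Rotation as R
s=sensors.state(); print(s['ee_pos'],s['force'],s['gripper_width'],s['time_s']); y=R.from_euler('xyz',s['ee_rot'],degrees=True).as_matrix()[:,1]; print(np.degrees(np.arctan2(y[1],y[0])))
```

```text
[ 425.7635366  -280.22922325    4.29182439] [-0.38791254 -0.79850739  3.05642604] 40.04619943635486 5.0667
-92.58834805157424
```

play_rows(motion=[[0,0,0.015,0,0.3],[0,0,0.045,0,0.3],[0.01,0.01,0.08,0.08,0.3],[0.025,0.025,0.11,0.18,0.3],[0.05,0.04,0.14,0.3,0.3],[0.07,0.06,0.165,0.42,0.3],[0.09,0.08,0.18,0.54,0.3],[0.1,0.09,0.185,0.635,0.3]], squeeze=30)

```text
time_s: 5.73
ee_pos: [528.7, -188.2, 191.7]
ee_rot: [140.1, 89.7, -5.7]
force: [0.9, -1.0, -2.9]
gripper_width: 39.7
```

play_rows(motion=[[0.01,0.008,0,0.1,0.3],[0.03,0.025,0,0.22,0.3],[0.05,0.04,0,0.34,0.3],[0.07,0.06,0,0.46,0.3],[0.095,0.08,0,0.58,0.3],[0.12,0.1,0,0.7,0.3],[0.135,0.112,0,0.82,0.3],[0.1417,0.116,0,0.94,0.3]])

```text
time_s: 6.4
ee_pos: [668.8, -71.2, 187.3]
ee_rot: [-141.5, 89.9, 126.7]
force: [-0.4, -0.2, -2.4]
gripper_width: 39.7
```

play_rows(motion=[[0,0,0,0.08,0.3],[0,0,0,0.11,0.3],[0,0,0,0.11,0.3],[0,0,0,0.11,0.3],[0,0,0,0.11,0.3],[0,0,0,0.11,0.3],[0,0,0,0.11,0.3],[0,0,0,0.11,0.3]])

```text
time_s: 7.07
ee_pos: [667.2, -74.1, 189.0]
ee_rot: [106.8, 90.0, 20.7]
force: [-0.7, 0.5, -2.2]
gripper_width: 39.6
```

```bash
cat > st.py <<'E'
from h import *
from scipy.spatial.transform import Rotation as R
def st():
    s=sensors.state(); y=R.from_euler('xyz',s['ee_rot'],degrees=True).as_matrix()[:,1]
    print('t',round(s['time_s'],2),'pos',s['ee_pos'].round(1),'psi',np.degrees(np.arctan2(y[1],y[0])).round(2),'F',s['force'].round(1),'M',s['torque'].round(2),'w',round(s['gripper_width'],1),'q',s['qpos'].round(0)); return s
E
python3 - <<'E'
from st import *
st()
f=grab_frame('top'); cv2.imwrite('pics/t3.png',cv2.resize(f['img'][100:240,260:440],None,fx=4,fy=4,interpolation=cv2.INTER_CUBIC))
f=grab_frame('scene'); cv2.imwrite('pics/s3.png',cv2.resize(f['img'][130:290,220:400],None,fx=4,fy=4,interpolation=cv2.INTER_CUBIC))
E
```

```text
t 7.07 pos [667.2 -74.1 189. ] psi 3.93 F [-0.7  0.5 -2.2] M [-0.01 -0.08  0.01] w 39.6 q [ -7.  28.  78.   0.  74. -11.]
```

View pics/t3.png

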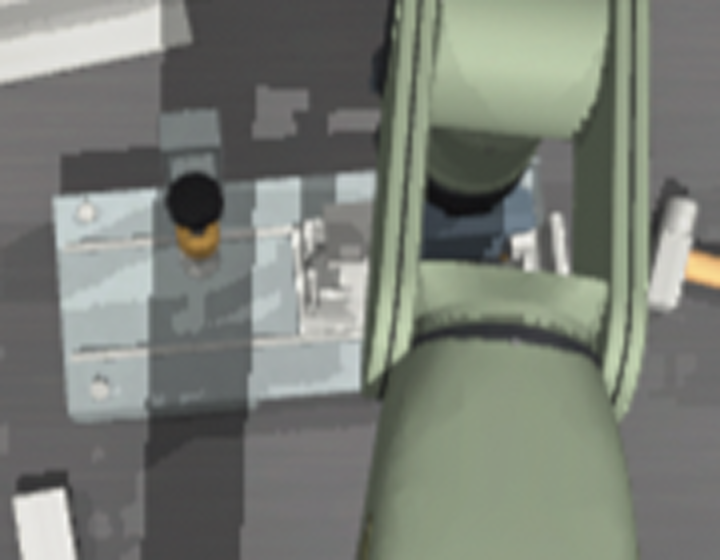

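View pics/s3.png

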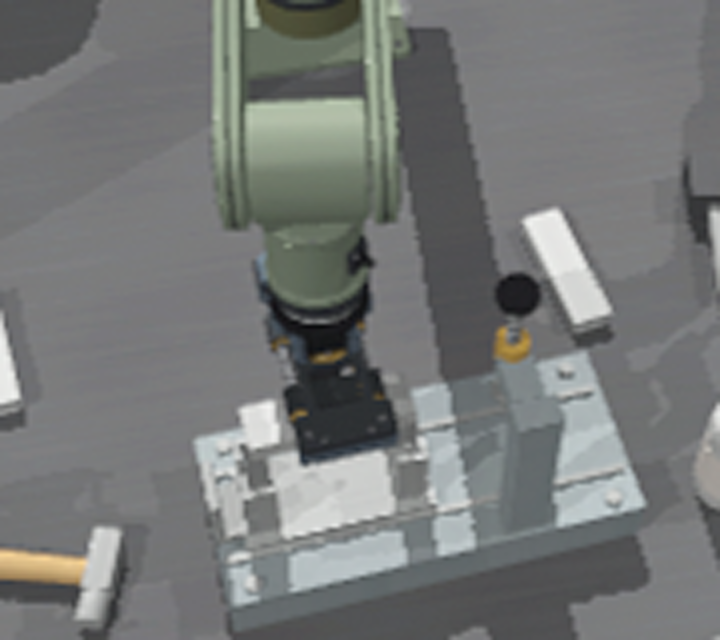

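Run:
```python
from jig import *
f=grab_frame('scene')
J=(661.5,4.0,np.radians(3.95))
for u,v in [(239,408),(247,447)]:
    w=unproj(f,((u+.5)/4-.5+220,(v+.5)/4-.5+130),204.5)[:2]; dx=w-np.array([667.2,-74.1]); c,s=np.cos(J[2]),np.sin(J[2]); print(w.round(1),np.round([c*dx[0]+s*dx[1],-s*dx[0]+c*dx[1]],1))
f=grab_frame('scene');im=f['img'][160:280,240:340]
cv2.imwrite('pics/s4.png',cv2.resize(im,None,fx=6,fy=5,interpolation=cv2.INTER_CUBIC) if 0 else cv2.resize(im[50:110,10:90],None,fx=10,fy=10,interpolation=cv2.INTER_CUBIC))
```

```text
[ 652.4 -144.5] [-19.6 -69.3]
[ 689.7 -142.6] [ 17.7 -69.9]
```

View pics/s4.png

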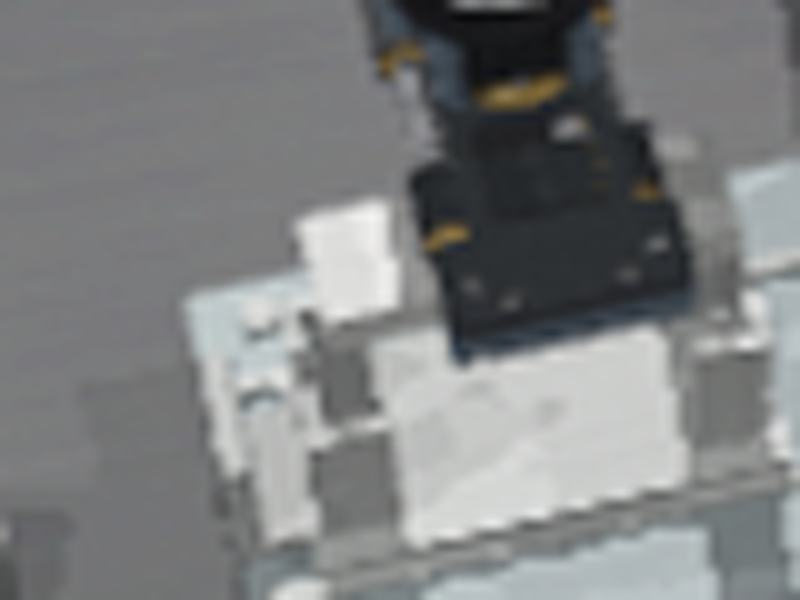

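play_rows(motion=[[0,0.0005,-0.02,0,0.3],[0,0.0005,-0.035,0,0.3],[0,0.0005,-0.045,0,0.3],[0,0.0005,-0.054,0,0.3],[0,0.0005,-0.063,0,0.3],[0,0.0005,-0.072,0,0.3],[0,0.0005,-0.081,0,0.3],[0,0.0005,-0.09,0,0.3]])

```text
time_s: 7.93
ee_pos: [667.5, -73.5, 98.4]
ee_rot: [80.9, 90.0, -5.2]
force: [0.5, -0.4, -2.5]
gripper_width: 39.6
```

play_rows(motion=[[0,0,-0.006,0,0.3],[0,0,-0.012,0,0.3],[0,0,-0.018,0,0.3],[0,0,-0.022,0,0.3],[0,0,-0.025,0,0.3],[0,0,-0.027,0,0.3],[0,0,-0.027,0,0.3],[0,0,-0.027,0,0.3]])

```text
time_s: 8.6
ee_pos: [667.4, -73.5, 72.2]
ee_rot: [81.7, 90.0, -4.4]
force: [0.3, 0.0, -1.9]
gripper_width: 39.9
```

```bash
python3 -c "
from st import *
st()"
```

```text
t 8.6 pos [667.4 -73.5  72.2] psi 3.96 F [ 0.3  0.  -1.9] M [ 0.01 -0.11  0.01] w 39.9 q [ -7.  33.  87.   0.  60. -11.]
```

play_rows(motion=[[0,0,-0.001,0,0.3],[0,0,-0.001,0,0.3],[0,0,-0.001,0,0.55],[0,0,-0.001,0,0.55],[0,0,-0.001,0,0.55],[0,0,-0.001,0,0.55],[0,0,-0.001,0,0.55],[0,0,-0.001,0,0.55]])

```text
time_s: 9.27
ee_pos: [667.3, -73.5, 71.1]
ee_rot: [78.5, 90.0, -7.6]
force: [0.2, 0.2, -0.6]
gripper_width: 50.1
```

play_rows(motion=[[0,0,0.015,0,0.55],[0,0,0.04,0,0.55],[0,0,0.08,0,0.6],[0,0,0.11,-0.08,0.8],[0,0,0.135,-0.2,0.8],[0,0.02,0.15,-0.32,0.8],[0,0.04,0.15,-0.44,0.8],[-0.02,0.07,0.15,-0.56,0.8]])

```text
time_s: 9.93
ee_pos: [650.3, -4.4, 222.1]
ee_rot: [110.4, 89.7, -8.2]
force: [-0.0, 0.7, 0.2]
gripper_width: 73.1
```

```bash
python3 -c "
from st import *
st()
f=grab_frame('scene');cv2.imwrite('pics/s5.png',cv2.resize(f['img'][180:290,250:410],None,fx=5,fy=5,interpolation=cv2.INTER_CUBIC))"
```

```text
t 9.93 pos [650.3  -4.4 222.1] psi -28.61 F [-0.   0.7  0.2] M [ 0.02 -0.06  0.02] w 73.1 q [-1. 25. 78. -0. 76. 27.]
```

View pics/s5.png

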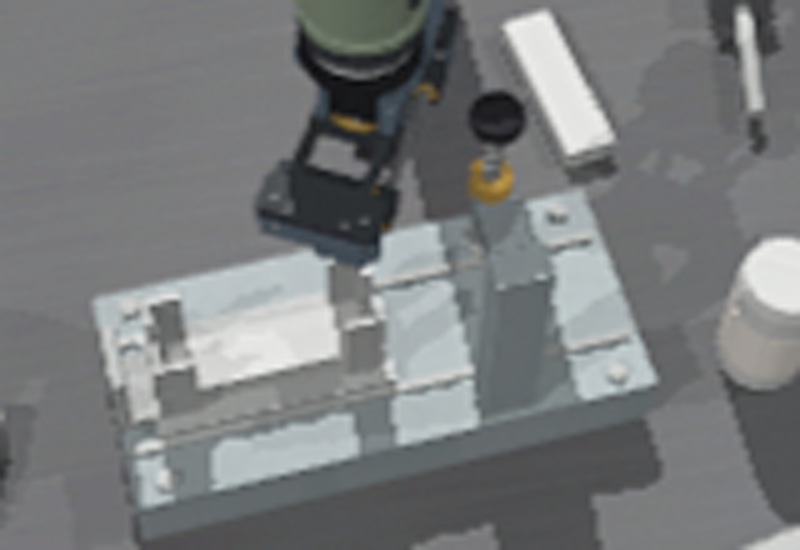

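play_rows(motion=[[-0.04,0,0,-0.1,0.8],[-0.08,0,0,-0.22,0.8],[-0.12,0,0,-0.34,0.8],[-0.15,0.02,-0.01,-0.46,0.8],[-0.175,0.05,-0.02,-0.58,0.8],[-0.195,0.085,-0.04,-0.7,0.8],[-0.209,0.12,-0.06,-0.82,0.8],[-0.2095,0.1565,-0.08,-0.9245,0.8]])

```text
time_s: 10.65
ee_pos: [436.6, 142.0, 147.4]
ee_rot: [145.2, 90.0, -25.8]
force: [-0.5, 0.3, -1.0]
gripper_width: 73.1
```

play_rows(motion=[[0,0.03,-0.02,0,0.8],[0,0.05,-0.045,0,0.8],[0,0.05,-0.08,0,0.8],[0,0.05,-0.1,0,0.8],[0,0.05,-0.112,0,0.8],[0,0.05,-0.122,0,0.8],[0,0.05,-0.13,0,0.8],[0,0.05,-0.137,0,0.8]])

```text
time_s: 11.32
ee_pos: [439.0, 191.5, 9.8]
ee_rot: [32.7, 90.0, -137.9]
force: [0.3, -0.9, 0.2]
gripper_width: 73.1
```

play_rows(motion=[[0,0,0,0,0.3],[0,0,0,0,0.3],[0,0,0,0,0.3],[0,0,0,0,0.3],[0,0,0,0,0.3],[0,0,0,0,0.3],[0,0,0,0,0.3],[0,0,0,0,0.3]])

```text
time_s: 11.98
ee_pos: [439.5, 191.9, 10.9]
ee_rot: [-159.9, 89.9, 29.4]
force: [-0.2, 2.6, 5.8]
gripper_width: 39.2
```

```bash
python3 -c "
from st import *
st()"
```

```text
t 11.98 pos [439.5 191.9  10.9] psi -80.63 F [-0.2  2.6  5.8] M [ 0.45  0.14 -0.03] w 39.2 q [ 22.  23. 117.   0.  39. 103.]
```

play_rows(motion=[[0,0,0,0,0.7],[0,0,0,0,0.7],[0,0,0,0,0.7],[0,0,-0.003,0,0.7],[0,0,-0.0065,0,0.7],[0,0,-0.0065,0,0.7],[0,0,-0.0065,0,0.3],[0,0,-0.0065,0,0.3]])

```text
time_s: 12.65
ee_pos: [438.9, 191.4, 3.6]
ee_rot: [30.1, 90.0, -140.6]
force: [-0.7, 0.8, -0.2]
gripper_width: 53.5
```

play_rows(motion=[[0,0,0,0,0.3],[0,0,0,0,0.3],[0,0,0,0,0.3],[0,0,0,0,0.3],[0,0,0,0,0.3],[0,0,0,0,0.3],[0,0,0,0,0.3],[0,0,0,0,0.3]])

```text
time_s: 13.32
ee_pos: [439.1, 191.6, 3.9]
ee_rot: [171.8, 90.0, 1.2]
force: [0.9, 0.9, 0.3]
gripper_width: 39.6
```

```bash
python3 -c "
from st import *
st()
f=grab_frame('scene');cv2.imwrite('pics/s6.png',cv2.resize(f['img'][130:250,280:440],None,fx=5,fy=5,interpolation=cv2.INTER_CUBIC))"
```

```text
t 13.32 pos [439.1 191.6   3.9] psi -80.62 F [0.9 0.9 0.3] M [ 0.03  0.07 -0.01] w 39.6 q [ 22.  24. 118.  -0.  38. 103.]
```

View pics/s6.png

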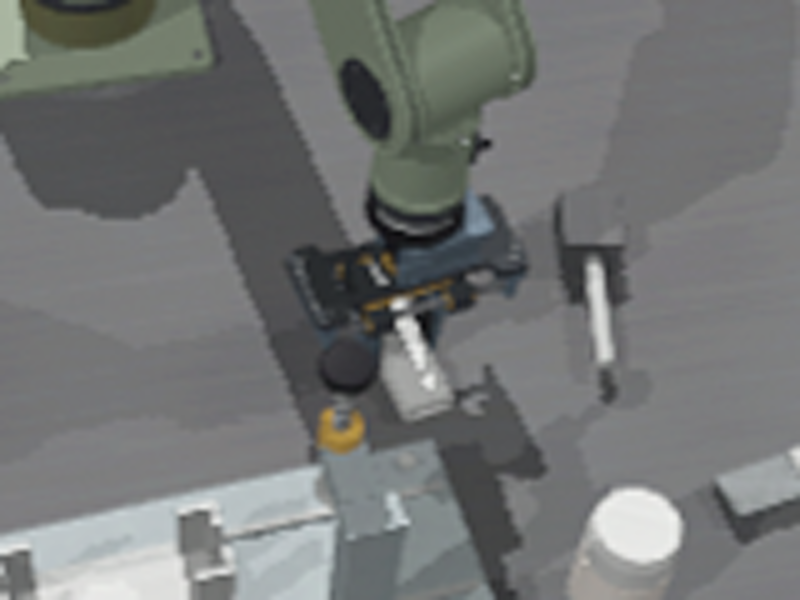

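play_rows(motion=[[0,0,0.015,0,0.3],[0,0,0.045,0,0.3],[0,-0.01,0.08,0,0.3],[0,-0.03,0.11,0.1,0.3],[0,-0.055,0.14,0.2,0.3],[0,-0.08,0.165,0.3,0.3],[0,-0.105,0.185,0.4,0.3],[0,-0.12,0.186,0.45,0.3]])

```text
time_s: 14.03
ee_pos: [440.7, 69.8, 193.6]
ee_rot: [144.2, 89.6, -0.4]
force: [1.0, 0.6, -2.8]
gripper_width: 39.2
```

play_rows(motion=[[0.01,-0.02,0,0.1,0.3],[0.03,-0.04,0,0.2,0.3],[0.055,-0.06,0,0.3,0.3],[0.08,-0.08,0,0.4,0.3],[0.105,-0.1,0,0.5,0.3],[0.13,-0.115,0,0.6,0.3],[0.145,-0.128,0,0.7,0.3],[0.15,-0.13,0,0.76,0.3]])

```text
time_s: 14.7
ee_pos: [590.9, -60.9, 188.6]
ee_rot: [6.3, 89.9, -94.8]
force: [-0.1, 0.8, -1.8]
gripper_width: 39.6
```

```bash
python3 -c "
from st import *
st()"
```

```text
t 14.7 pos [590.9 -60.9 188.6] psi -11.16 F [-0.1  0.8 -1.8] M [-0.02 -0.09  0.01] w 39.6 q [-7. 21. 89. -0. 70.  4.]
```

play_rows(motion=[[0.02,-0.004,0,0.08,0.3],[0.045,-0.008,0,0.16,0.3],[0.07,-0.0125,0,0.24,0.3],[0.0775,-0.0125,0,0.26,0.3],[0.0775,-0.0125,0,0.26,0.3],[0.0775,-0.0125,0,0.26,0.3],[0.0775,-0.0125,0,0.26,0.3],[0.0775,-0.0125,0,0.26,0.3]])

```text
time_s: 15.37
ee_pos: [665.3, -70.7, 189.9]
ee_rot: [-103.2, 89.9, 170.4]
force: [0.0, 0.7, -2.1]
gripper_width: 40.0
```

```bash
python3 -c "
from st import *
st()
f=grab_frame('scene');cv2.imwrite('pics/s7.png',cv2.resize(f['img'][200:270,250:350],None,fx=8,fy=8,interpolation=cv2.INTER_CUBIC))"
```

```text
t 15.37 pos [665.3 -70.7 189.9] psi 3.58 F [ 0.   0.7 -2.1] M [-0.05 -0.1   0.05] w 40.0 q [ -7.  28.  78.   0.  74. -11.]
```

View pics/s7.png

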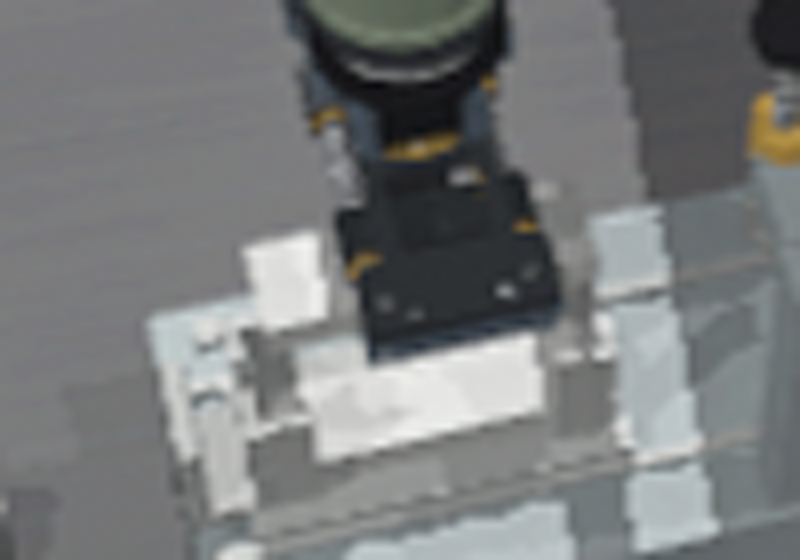

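play_rows(motion=[[0.002,-0.003,0,0.006,0.3],[0.002,-0.003,0,0.006,0.3],[0.002,-0.003,0,0.006,0.3],[0.002,-0.003,0,0.006,0.3],[0.002,-0.003,0,0.006,0.3],[0.002,-0.003,0,0.006,0.3],[0.002,-0.003,0,0.006,0.3],[0.002,-0.003,0,0.006,0.3]])

```text
time_s: 16.08
ee_pos: [668.5, -74.0, 189.8]
ee_rot: [179.9, 90.0, 93.8]
force: [0.1, -0.0, -2.8]
gripper_width: 39.5
```

```bash
cat > endchk.py <<'E'
from st import *
# compare grabbed piece's -y end seen in scene with expected; isolates bright blob left of hand
s=st(); f=grab_frame('scene'); im=f['img'][200:270,250:350]
import sys
cv2.imwrite('pics/%s.png'%sys.argv[1],cv2.resize(im,None,fx=8,fy=8,interpolation=cv2.INTER_CUBIC))
z=s['ee_pos'][2]-4.+20
a=np.radians(3.95); c=s['ee_pos'][:2]
big=cv2.resize(im,None,fx=8,fy=8,interpolation=cv2.INTER_CUBIC)
for e,col in((0,(0,0,255)),(5,(0,255,0)),(-5,(255,0,0))):
    P=[[c[0]+X*np.cos(a)-Y*np.sin(a),c[1]+X*np.sin(a)+Y*np.cos(a),z] for X,Y in((-20,-70+e),(20,-70+e))]
    q=[tuple(int(round(t)) for t in ((u-250+.5)*8,(v-200+.5)*8)) for u,v in proj(f,P)]; cv2.line(big,q[0],q[1],col,1)
cv2.imwrite('pics/%s.png'%sys.argv[1],big)
E
python3 endchk.py s8
```

```text
t 16.08 pos [668.5 -74.  189.8] psi 3.95 F [ 0.1 -0.  -2.8] M [ 0.06 -0.13  0.08] w 39.5 q [ -7.  28.  78.   0.  74. -11.]
```

View pics/s8.png

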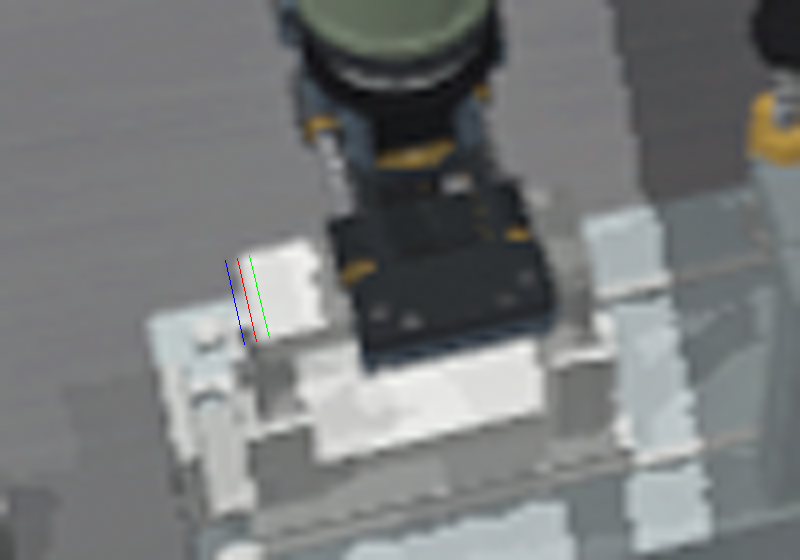

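play_rows(motion=[[0,0,-0.02,0,0.3],[0,0,-0.035,0,0.3],[0,0,-0.044,0,0.3],[0,0,-0.052,0,0.3],[0,0,-0.06,0,0.3],[0,0,-0.07,0,0.3],[0,0,-0.08,0,0.3],[0,0,-0.085,0,0.3]])

```text
time_s: 16.8
ee_pos: [667.9, -73.9, 103.3]
ee_rot: [-100.6, 89.9, 173.3]
force: [0.9, -0.5, -2.2]
gripper_width: 39.9
```

```bash
python3 -c "
from st import *
st()"
```

```text
t 16.8 pos [667.9 -73.9 103.3] psi 3.95 F [ 0.9 -0.5 -2.2] M [-0.02 -0.09 -0.02] w 39.9 q [ -7.  31.  85.  -0.  64. -11.]
```

Inside the posts with no contact. Next I'll lower the last 12 mm, release and rise.

play_rows(motion=[[0,0,-0.004,0,0.3],[0,0,-0.008,0,0.3],[0,0,-0.011,0,0.3],[0,0,-0.012,0,0.3],[0,0,-0.012,0,0.3],[0,0,-0.012,0,0.55],[0,0,-0.012,0,0.55],[0,0,-0.012,0,0.55]])

```text
time_s: 17.47
ee_pos: [669.0, -74.1, 93.7]
ee_rot: [79.8, 89.9, -6.3]
force: [-0.7, 0.1, -0.3]
gripper_width: 49.9
```

play_rows(motion=[[0,0,0,0,0.55],[0,0,0,0,0.55],[0,0,0.01,0,0.55],[0,0,0.03,0,0.55],[0,0,0.06,0,0.6],[0,0,0.09,0,0.8],[0,0,0.11,0,0.8],[0,0,0.115,0,0.8]])

```text
time_s: 18.13
ee_pos: [670.6, -74.2, 213.5]
ee_rot: [79.4, 89.5, -6.7]
force: [0.5, -0.1, 0.9]
gripper_width: 71.5
```

play_rows(motion=[[-0.02,-0.02,0,-0.08,0.8],[-0.04,-0.04,0,-0.18,0.8],[-0.06,-0.06,0,-0.28,0.8],[-0.08,-0.09,0,-0.38,0.8],[-0.105,-0.12,0,-0.48,0.8],[-0.13,-0.15,0,-0.58,0.8],[-0.15,-0.175,0,-0.68,0.8],[-0.155,-0.185,0,-0.75,0.8]])

```text
time_s: 18.8
ee_pos: [509.8, -261.5, 207.3]
ee_rot: [-39.3, 89.8, -168.8]
force: [-0.3, -0.8, -0.3]
gripper_width: 73.0
```

Run:
```python
from jig import *
from st import st
s=st()
T=grab_frame('top'); S=grab_frame('scene')
cv2.imwrite('pics/s9.png',S['img']); cv2.imwrite('pics/t9.png',T['img'])
for n,f,seeds in (('T',T,[(462,245)]),('S',S,[(216,216.5)])):
    g=f['img'].min(axis=2).astype(float)
    for u,v in seeds:
        m=(g>150).astype(np.uint8); k,l=cv2.connectedComponents(m); lab=l[int(v),int(u)]
        ys,xs=np.where(l==lab); W=np.array([unproj(f,(x,y),20) for x,y in zip(xs,ys)])[:,:2]
        c=W.mean(0); ev,V=np.linalg.eigh(np.cov((W-c).T)); d=V[:,1]; d*=np.sign(d[0])
        print(n,c.round(1),'area',len(xs),'yaw',np.degrees(np.arctan2(d[1],d[0])).round(2))
```

```text
t 18.8 pos [ 509.8 -261.5  207.3] psi -39.45 F [-0.3 -0.8 -0.3] M [-0.05 -0.03 -0.09] w 73.0 q [-28.  18.  90.  -0.  71.  11.]
T [556.   22.4] area 221412 yaw 87.62
S [ 429.9 -384.2] area 338 yaw 9.8
```

View pics/s9.png

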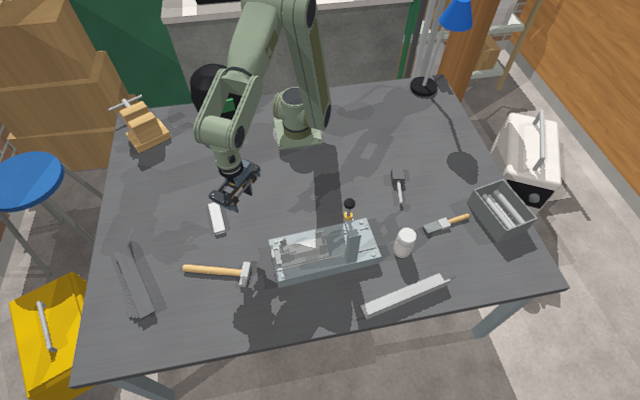

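play_rows(motion=[[-0.01,-0.016,-0.01,-0.1,0.8],[-0.022,-0.033,-0.025,-0.2,0.8],[-0.034,-0.05,-0.04,-0.3,0.8],[-0.047,-0.07,-0.06,-0.4,0.8],[-0.06,-0.09,-0.08,-0.5,0.8],[-0.072,-0.108,-0.1,-0.6,0.8],[-0.08,-0.12,-0.12,-0.7,0.8],[-0.082,-0.1235,-0.13,-0.73,0.8]])

```text
time_s: 19.57
ee_pos: [430.1, -382.1, 75.0]
ee_rot: [-50.2, 89.8, 138.9]
force: [-0.6, 0.2, 0.2]
gripper_width: 73.1
```

play_rows(motion=[[0,0,0,0,0.8],[0,0,0,0,0.8],[0,0,0,0,0.8],[0,0,0,0,0.8],[0,0,0,0,0.8],[0,0,0,0,0.8],[0,0,0,0,0.8],[0,0,0,0,0.8]])

```text
time_s: 20.23
ee_pos: [431.7, -382.4, 78.2]
ee_rot: [124.5, 90.0, -46.4]
force: [-0.7, 0.1, -0.5]
gripper_width: 73.2
```

```bash
python3 -c "
from st import *
st()"
```

```text
t 20.23 pos [ 431.7 -382.4   78.2] psi -80.82 F [-0.7  0.1 -0.5] M [ 0.05 -0.04 -0.05] w 73.2 q [-43.  25. 100.  -0.  55.  38.]
```

play_rows(motion=[[-0.003,-0.0025,-0.02,-0.008,0.8],[-0.003,-0.0025,-0.035,-0.008,0.8],[-0.003,-0.0025,-0.045,-0.008,0.8],[-0.003,-0.0025,-0.055,-0.008,0.8],[-0.003,-0.0025,-0.065,-0.008,0.8],[-0.003,-0.0025,-0.072,-0.008,0.8],[-0.003,-0.0025,-0.074,-0.008,0.8],[-0.003,-0.0025,-0.074,-0.008,0.8]])

```text
time_s: 20.9
ee_pos: [428.4, -384.8, 3.3]
ee_rot: [-48.8, 89.9, 139.9]
force: [-0.1, 0.2, -0.7]
gripper_width: 72.9
```

play_rows(motion=[[0,0,0,0,0.3],[0,0,0,0,0.3],[0,0,0,0,0.3],[0,0,0,0,0.3],[0,0,0,0,0.3],[0,0,0,0,0.3],[0,0,0,0,0.3],[0,0,0,0,0.3]])

```text
time_s: 21.57
ee_pos: [428.7, -385.2, 4.2]
ee_rot: [119.8, 90.0, -51.5]
force: [0.0, -0.6, 2.6]
gripper_width: 39.9
```

```bash
python3 -c "
from st import *
st()"
```

```text
t 21.57 pos [ 428.7 -385.2    4.2] psi -81.31 F [ 0.  -0.6  2.6] M [-0.06  0.06 -0.03] w 39.9 q [-43.  30. 105.  -0.  45.  38.]
```

play_rows(motion=[[0,0,0.015,0,0.3],[0,0,0.045,0,0.3],[0.01,0.015,0.08,0.08,0.3],[0.025,0.035,0.11,0.17,0.3],[0.045,0.055,0.14,0.27,0.3],[0.065,0.08,0.17,0.37,0.3],[0.085,0.105,0.185,0.46,0.3],[0.095,0.12,0.195,0.52,0.3]])

```text
time_s: 22.23
ee_pos: [526.2, -262.8, 201.5]
ee_rot: [134.0, 89.7, -7.2]
force: [0.4, -1.0, -1.5]
gripper_width: 39.7
```

play_rows(motion=[[0.012,0.015,0,0.1,0.3],[0.03,0.035,0,0.2,0.3],[0.05,0.06,0,0.3,0.3],[0.07,0.085,0,0.4,0.3],[0.09,0.11,0,0.5,0.3],[0.11,0.135,0,0.6,0.3],[0.125,0.155,0,0.68,0.3],[0.13,0.165,0,0.72,0.3]])

```text
time_s: 22.9
ee_pos: [655.0, -97.0, 197.7]
ee_rot: [-156.6, 89.9, 103.5]
force: [0.7, 0.0, -1.5]
gripper_width: 39.6
```

play_rows(motion=[[0.006,0.01,0,0.1,0.3],[0.0136,0.026,0,0.2,0.3],[0.0136,0.026,0,0.248,0.3],[0.0136,0.026,0,0.248,0.3],[0.0136,0.026,0,0.248,0.3],[0.0136,0.026,0,0.248,0.3],[0.0136,0.026,0,0.248,0.3],[0.0136,0.026,0,0.248,0.3]])

```text
time_s: 23.57
ee_pos: [666.8, -74.6, 198.9]
ee_rot: [-36.8, 90.0, -122.9]
force: [0.8, 0.2, -1.2]
gripper_width: 39.8
```

```bash
python3 endchk.py s10
```

```text
t 23.57 pos [666.8 -74.6 198.9] psi 3.87 F [ 0.8  0.2 -1.2] M [ 0.   -0.08  0.03] w 39.8 q [ -7.  28.  77.  -0.  75. -11.]
```

View pics/s10.png

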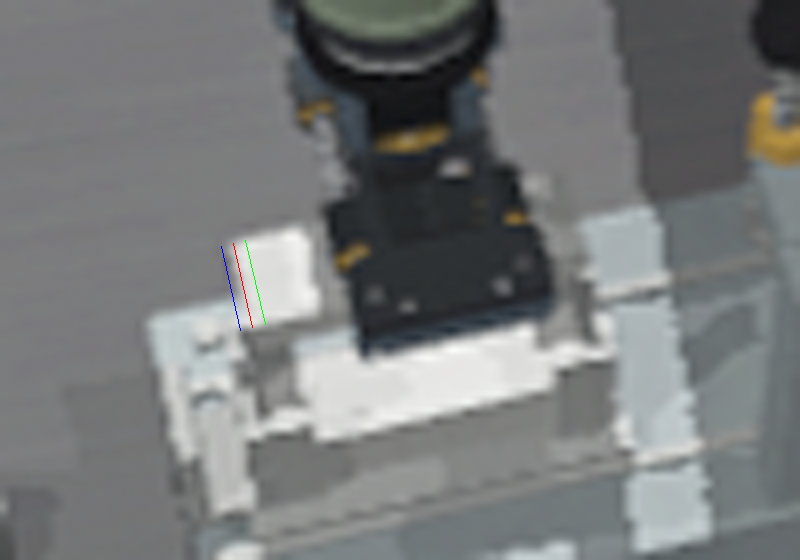

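Piece 3 is centred. It should land with the TCP at about z=111–112. I'll shift +0.7 mm in y and descend.

play_rows(motion=[[0.0005,0.0007,-0.015,0,0.3],[0.0005,0.0007,-0.03,0,0.3],[0.0005,0.0007,-0.042,0,0.3],[0.0005,0.0007,-0.05,0,0.3],[0.0005,0.0007,-0.058,0,0.3],[0.0005,0.0007,-0.066,0,0.3],[0.0005,0.0007,-0.073,0,0.3],[0.0005,0.0007,-0.076,0,0.3]])

```text
time_s: 24.28
ee_pos: [667.2, -73.3, 121.8]
ee_rot: [-101.6, 89.9, 172.3]
force: [0.6, 0.4, -0.7]
gripper_width: 39.8
```

```bash
python3 -c "
from st import *
st()"
```

```text
t 24.28 pos [667.2 -73.3 121.8] psi 3.94 F [ 0.6  0.4 -0.7] M [-0.01 -0.12 -0.01] w 39.8 q [ -7.  31.  83.   0.  66. -11.]
```

play_rows(motion=[[0,0,-0.003,0,0.3],[0,0,-0.006,0,0.3],[0,0,-0.009,0,0.3],[0,0,-0.0105,0,0.3],[0,0,-0.0105,0,0.3],[0,0,-0.0105,0,0.55],[0,0,-0.0105,0,0.55],[0,0,-0.0105,0,0.55]])

```text
time_s: 24.95
ee_pos: [668.0, -73.3, 112.9]
ee_rot: [79.7, 89.9, -6.4]
force: [1.1, 0.4, -0.1]
gripper_width: 50.4
```

play_rows(motion=[[0,0,0,0,0.55],[0,0,0,0,0.55],[0,0,0.01,0,0.55],[0,0,0.03,0,0.55],[0,0,0.06,0,0.55],[0,0,0.085,0,0.3],[0,0,0.1,0,0],[0,0,0.105,0,0]])

```text
time_s: 25.62
ee_pos: [669.2, -73.5, 221.9]
ee_rot: [78.9, 89.6, -7.1]
force: [0.3, 0.2, -0.1]
gripper_width: 32.9
```

play_rows(motion=[[0,-0.03,0,0,0],[0,-0.065,0,0,0],[0,-0.1,0,0,0],[0.005,-0.13,0,0,0],[0.01,-0.15,0,0,0],[0.01,-0.15,0,0,0],[0.01,-0.15,0,0,0],[0.01,-0.15,0,0,0]])

```text
time_s: 26.28
ee_pos: [677.2, -222.5, 216.7]
ee_rot: [-137.6, 89.9, 136.3]
force: [0.3, 0.4, 0.3]
gripper_width: 0.7
```

Run:
```python
from st import *
st()
f=grab_frame('scene'); cv2.imwrite('pics/s11.png',cv2.resize(f['img'][180:290,250:410],None,fx=5,fy=5,interpolation=cv2.INTER_CUBIC))
f=grab_frame('top'); cv2.imwrite('pics/t11.png',f['img'])
```

```text
t 26.28 pos [ 677.2 -222.5  216.7] psi 3.95 F [0.3 0.4 0.3] M [ 0.02 -0.11  0.01] w 0.7 q [-19.  31.  68.   0.  80. -23.]
```

View pics/s11.png

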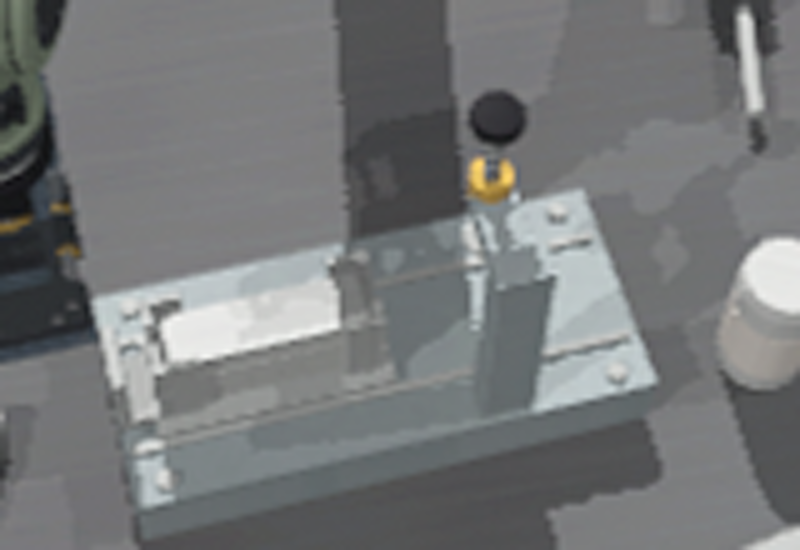

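View pics/t11.png

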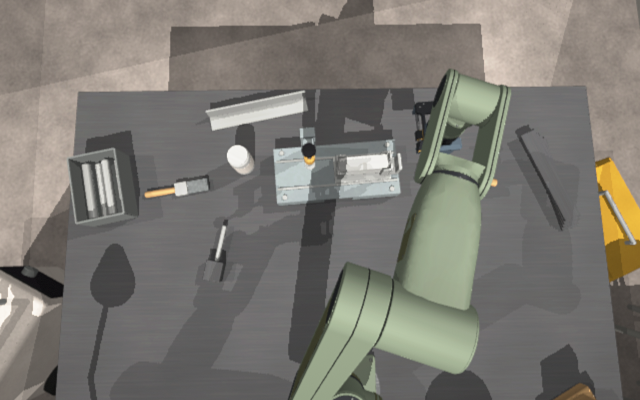

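play_rows(motion=[[0,0,-0.03,0,0],[0,0,-0.06,0,0],[0,0,-0.09,0,0],[0,0,-0.115,0,0],[0,0,-0.128,0,0],[0,0.003,-0.128,0,0],[-0.0005,0.01,-0.128,0,0],[-0.001,0.015,-0.128,0,0]])

```text
time_s: 27.05
ee_pos: [677.5, -207.0, 91.0]
ee_rot: [79.1, 89.9, -6.9]
force: [0.6, 0.5, 0.4]
gripper_width: 0.3
```

play_rows(motion=[[-0.0003,0.005,0,0,0],[-0.0007,0.01,0,0,0],[-0.0012,0.017,0,0,0],[-0.0017,0.025,0,0,0],[-0.0023,0.033,0,0,0],[-0.0028,0.041,0,0,0],[-0.0034,0.049,0,0,0],[-0.0039,0.057,0,0,0]])

```text
time_s: 27.72
ee_pos: [672.7, -150.4, 89.4]
ee_rot: [74.7, 90.0, -11.4]
force: [1.0, -2.8, 2.0]
gripper_width: 0.3
```

```bash
python3 -c "
from st import *
st()
f=grab_frame('scene'); cv2.imwrite('pics/s12.png',cv2.resize(f['img'][180:290,250:410],None,fx=5,fy=5,interpolation=cv2.INTER_CUBIC))"
```

```text
t 27.72 pos [ 672.7 -150.4   89.4] psi 3.95 F [ 1.  -2.8  2. ] M [-0.55 -0.32 -0.08] w 0.3 q [-14.  34.  83.   0.  64. -18.]
```

View pics/s12.png

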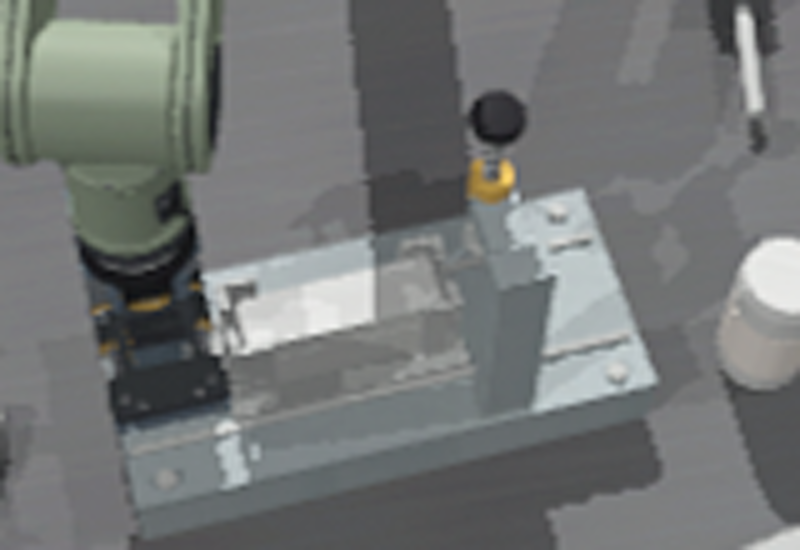

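Pushing works (2.8 N). The stop should come at about y=-43, so I'll keep going.

play_rows(motion=[[-0.0006,0.008,0,0,0],[-0.0011,0.016,0,0,0],[-0.0017,0.024,0,0,0],[-0.0022,0.032,0,0,0],[-0.0028,0.04,0,0,0],[-0.0033,0.048,0,0,0],[-0.0039,0.056,0,0,0],[-0.0044,0.064,0,0,0]])

```text
time_s: 28.43
ee_pos: [667.7, -86.4, 88.9]
ee_rot: [-96.9, 89.9, 177.1]
force: [-0.5, -2.3, -1.9]
gripper_width: 0.1
```

play_rows(motion=[[-0.0004,0.006,0,0,0],[-0.0008,0.012,0,0,0],[-0.0012,0.018,0,0,0],[-0.0017,0.024,0,0,0],[-0.002,0.029,0,0,0],[-0.0023,0.033,0,0,0],[-0.0025,0.036,0,0,0],[-0.0026,0.038,0,0,0]])

```text
time_s: 29.1
ee_pos: [665.7, -48.8, 89.4]
ee_rot: [131.2, 90.0, 45.2]
force: [-2.0, -2.4, -1.7]
gripper_width: 0.7
```

play_rows(motion=[[-0.0001,0.002,0,0,0],[-0.0003,0.004,0,0,0],[-0.0004,0.006,0,0,0],[-0.0004,0.007,0,0,0],[-0.0005,0.008,0,0,0],[-0.0005,0.009,0,0,0],[-0.0005,0.009,0,0,0],[-0.0005,0.009,0,0,0]])

```text
time_s: 29.77
ee_pos: [665.6, -46.5, 89.7]
ee_rot: [3.4, 89.4, -82.6]
force: [-1.1, -17.8, -0.9]
gripper_width: 0.3
```

play_rows(motion=[[0,-0.01,0,0,0],[0,-0.03,0,0,0],[0,-0.05,0.01,0,0],[0,-0.065,0.04,0,0],[0,-0.075,0.075,0,0.2],[-0.02,-0.075,0.11,0,0.4],[-0.05,-0.075,0.14,0,0.8],[-0.08,-0.075,0.15,0,0.8]])

```text
time_s: 30.43
ee_pos: [587.6, -115.1, 244.6]
ee_rot: [86.4, 89.4, 0.4]
force: [-0.6, 0.2, 0.0]
gripper_width: 23.9
```

play_rows(motion=[[-0.03,0,0,0,0.8],[-0.065,0,0,0,0.8],[-0.1,0.01,0,0,0.8],[-0.13,0.03,0,0,0.8],[-0.16,0.05,0,0,0.8],[-0.18,0.07,0,0,0.8],[-0.2,0.08,0,0,0.8],[-0.2,0.08,0,0,0.8]])

```text
time_s: 31.1
ee_pos: [382.0, -32.9, 240.0]
ee_rot: [163.2, 89.8, 77.3]
force: [0.1, 0.1, -0.4]
gripper_width: 72.6
```

Run:
```python
from st import *
st()
f=grab_frame('scene'); cv2.imwrite('pics/s13.png',cv2.resize(f['img'][180:290,250:410],None,fx=5,fy=5,interpolation=cv2.INTER_CUBIC))
f=grab_frame('top'); cv2.imwrite('pics/t13.png',cv2.resize(f['img'][110:230,260:420],None,fx=5,fy=5,interpolation=cv2.INTER_CUBIC))
cv2.imwrite('pics/t13r.png',cv2.resize(f['img'][200:300,170:290],None,fx=6,fy=6,interpolation=cv2.INTER_CUBIC))
```

```text
t 31.1 pos [382.  -32.9 240. ] psi 4.03 F [ 0.1  0.1 -0.4] M [ 0.02 -0.11  0.04] w 72.6 q [ -7.  -0. 109.   0.  71. -11.]
```

View pics/s13.png

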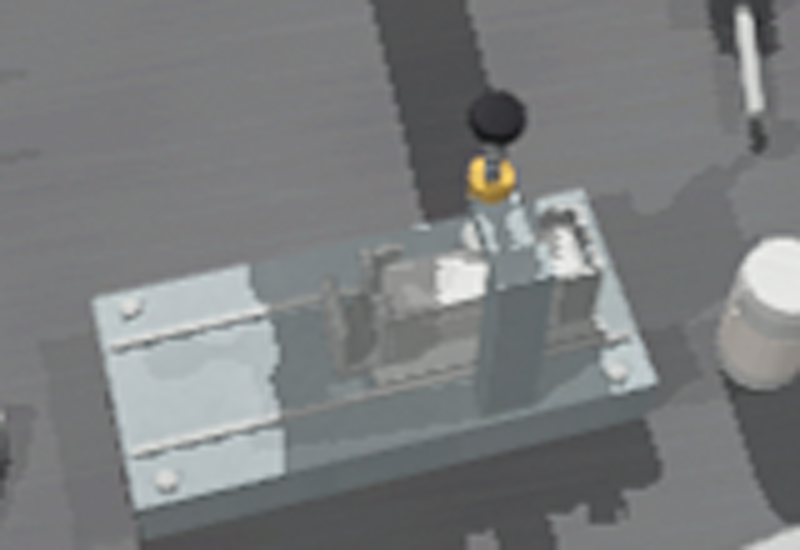

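View pics/t13.png

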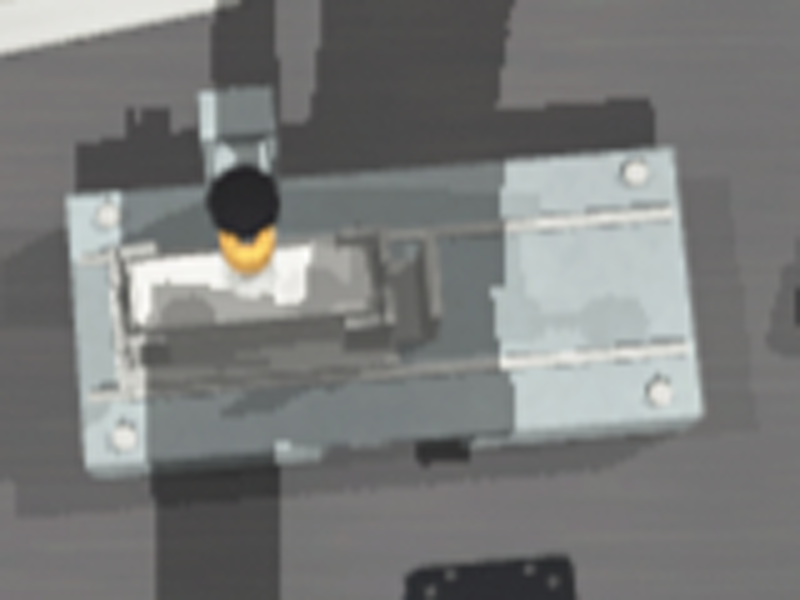

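View pics/t13r.png

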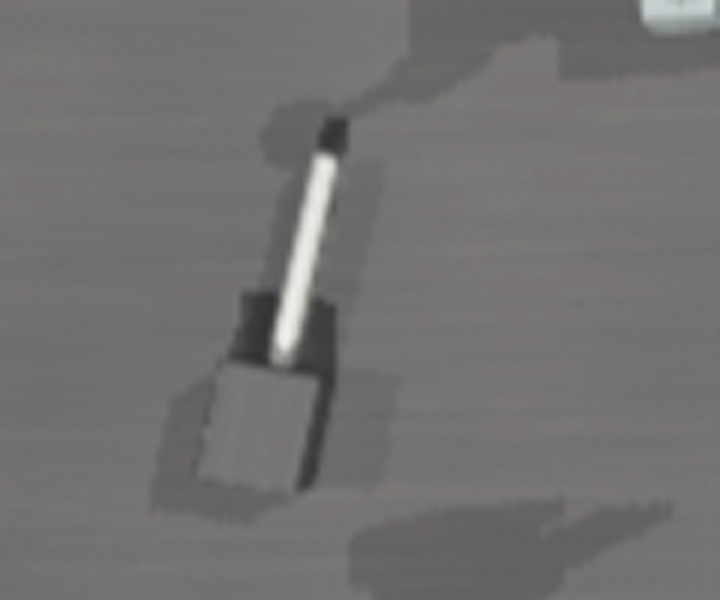

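```bash
cat > rod.py <<'E'
from jig import *
def rodfit(f,tc,sc):
    pass
E
python3 - <<'E'
from jig import *
T=grab_frame('top');S=grab_frame('scene')
z=lambda l,k,ox,oy:[((u+.5)/k-.5+ox,(v+.5)/k-.5+oy) for u,v in l]
b=np.array([unproj(T,p,40)[:2] for p in z([(228,362),(322,375),(303,490),(200,478)],6,170,200)])
c=b.mean(0); fr=(b[0]+b[1])/2; bk=(b[2]+b[3])/2; d=fr-bk
print('T block c',c.round(1),'front',fr.round(1),'len',np.linalg.norm(d).round(1),'w',np.linalg.norm(b[0]-b[1]).round(1),'yaw',np.degrees(np.arctan2(d[1],d[0])).round(2))
r=np.array([unproj(T,p,20)[:2] for p in z([(283,362),(337,118)],6,170,200)]); d=r[1]-r[0]; print('rod',r.round(1),np.linalg.norm(d).round(1),np.degrees(np.arctan2(d[1],d[0])).round(2))
l=np.array([unproj(T,p,121)[:2] for p in z([(432,237),(436,318)],5,260,110)]); print('lug now',l.round(1),'q~',(l.mean(0)-np.array([676,-181]))@[-.0689,.9976]+2)
cv2.imwrite('pics/s14.png',cv2.resize(S['img'][150:230,370:450],None,fx=7,fy=7,interpolation=cv2.INTER_CUBIC))
E
```

```text
T block c [363.6 378.2] front [392.1 373. ] len 57.9 w 47.9 yaw -10.44
rod [[395.3 374.1]
 [520.5 348.8]] 127.7 -11.46
lug now [[687.9 -23.9]
 [639.3 -25. ]] q~ 158.98668349908004
```

View pics/s14.png

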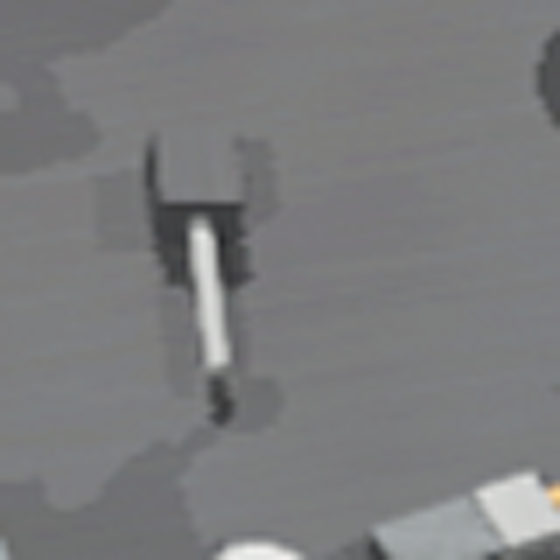

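Run:
```python
from jig import *
T=grab_frame('top');S=grab_frame('scene')
z=lambda l,k,ox,oy:[((u+.5)/k-.5+ox,(v+.5)/k-.5+oy) for u,v in l]
for n,f,top,rod in (('T',T,z([(228,362),(322,375),(303,490),(200,478)],6,170,200),z([(283,362),(325,155),(337,118)],6,170,200)),
  ('S',S,z([(242,205),(155,205),(155,135),(235,140)],7,370,150),z([(203,220),(217,368),(222,422)],7,370,150))):
    b=np.array([unproj(f,p,40)[:2] for p in top]); print(n,b.round(1).tolist(),b.mean(0).round(1))
    print(np.array([unproj(f,p,20)[:2] for p in rod]).round(1).tolist())
    P=f['img']
# predicted model overlay
def model(ox,oy,a):
    a=np.radians(a);c,s=np.cos(a),np.sin(a)
    f=lambda p:[ox+c*p[0]-s*p[1],oy+s*p[0]+c*p[1],p[2]]
    return [[f(p) for p in q] for q in ([(0,-26,40),(0,26,40),(-60,26,40),(-60,-26,40),(0,-26,40)],[(0,-26,0),(0,26,0)],[(0,-7,20),(110,-7,20),(110,7,20),(0,7,20)])]
for n,f,o,k in (('T',T,(170,200),6),('S',S,(370,150),7)):
    im=cv2.resize(f['img'][o[1]:o[1]+90,o[0]:o[0]+100],None,fx=k,fy=k,interpolation=cv2.INTER_CUBIC)
    for q in model(393.5,373,-11):
        pts=np.round((proj(f,q)-np.array(o)+.5)*k).astype(int); cv2.polylines(im,[pts],False,(0,0,255),1)
    cv2.imwrite(f'pics/{n}15.png',im)
```

```text
T [[395.7, 396.7], [388.4, 349.3], [331.7, 357.8], [338.5, 409.2]] [363.6 378.2]
[[395.3, 374.1], [501.3, 354.6], [520.5, 348.8]]
S [[398.4, 397.9], [388.8, 346.4], [336.5, 362.3], [349.3, 409.4]] [368.3 379. ]
[[390.8, 379.4], [497.1, 354.4], [533.8, 345.7]]
```

View pics/T15.png

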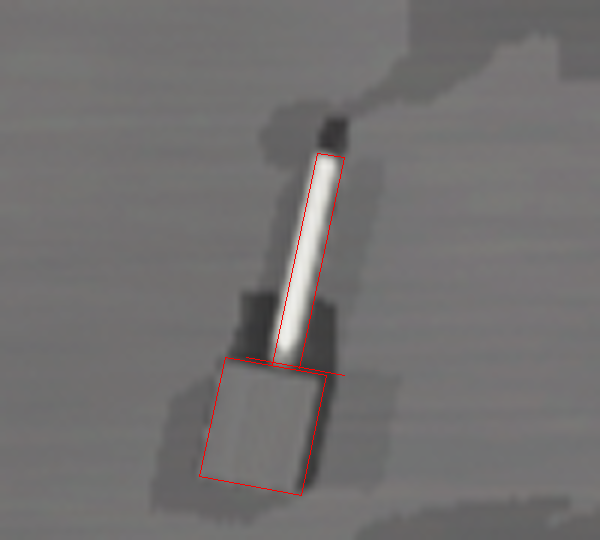

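View pics/S15.png

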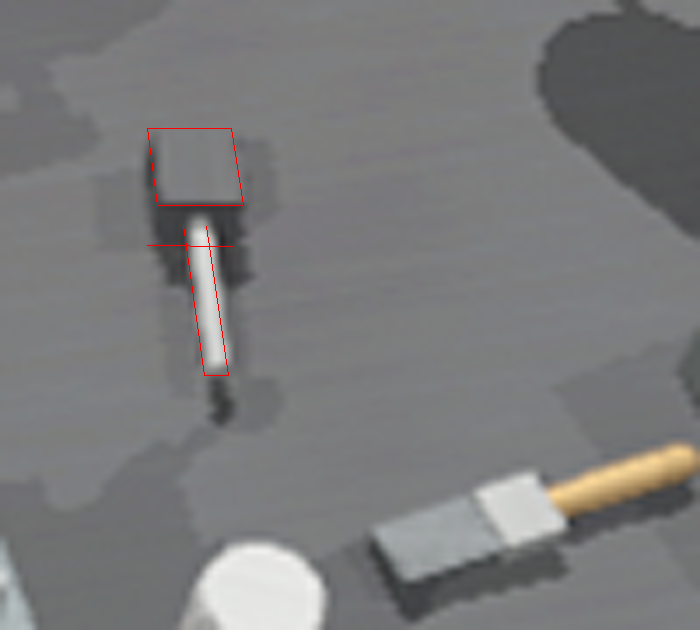

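play_rows(motion=[[0,0.015,0,0.08,0.95],[0,0.045,0,0.16,0.95],[0,0.075,0,0.25,0.95],[0,0.105,0,0.35,0.95],[0,0.135,0,0.45,0.95],[0,0.165,0,0.55,0.95],[0,0.195,0,0.65,0.95],[0,0.21,0,0.72,0.95]])

```text
time_s: 32.07
ee_pos: [386.0, 177.6, 239.0]
ee_rot: [140.0, 89.9, 95.5]
force: [0.8, 0.0, -0.3]
gripper_width: 86.5
```

play_rows(motion=[[0,0.015,-0.01,0.08,0.95],[0,0.045,-0.025,0.16,0.95],[0,0.075,-0.04,0.25,0.95],[0,0.105,-0.055,0.35,0.95],[0,0.135,-0.07,0.45,0.95],[0,0.16,-0.09,0.53,0.95],[-0.004,0.185,-0.11,0.58,0.95],[-0.008,0.2,-0.12,0.6,0.95]])

```text
time_s: 32.73
ee_pos: [377.1, 376.7, 116.3]
ee_rot: [-142.2, 89.8, -152.5]
force: [-1.1, 0.5, -0.4]
gripper_width: 86.4
```

Run:
```python
from st import *
st()
f=grab_frame('scene'); cv2.imwrite('pics/s16.png',cv2.resize(f['img'][110:220,340:480],None,fx=5,fy=5,interpolation=cv2.INTER_CUBIC))
```

```text
t 32.73 pos [377.1 376.7 116.3] psi 79.7 F [-1.1  0.5 -0.4] M [ 0.03 -0.15 -0.01] w 86.4 q [ 44.  19. 103.   0.  57. -36.]
```

View pics/s16.png

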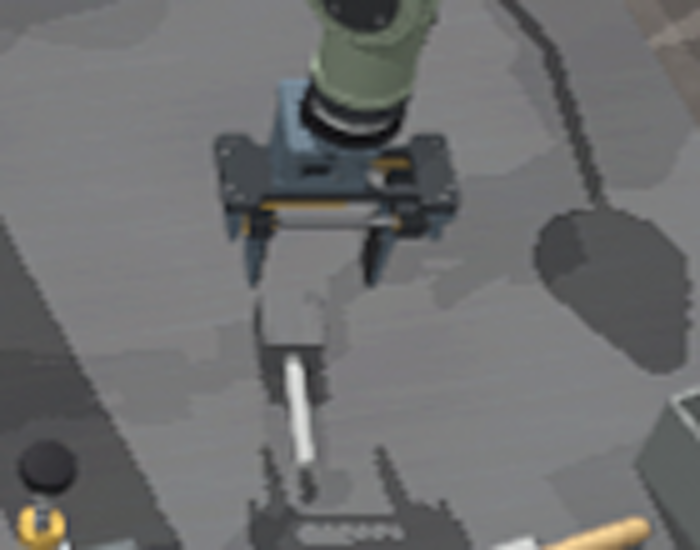

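play_rows(motion=[[-0.0015,0,-0.02,0,0.95],[-0.0015,0,-0.045,0,0.95],[-0.0015,0,-0.065,0,0.95],[-0.0015,0,-0.08,0,0.95],[-0.0015,0,-0.09,0,0.95],[-0.0015,0,-0.1,0,0.95],[-0.0015,0,-0.108,0,0.95],[-0.0015,0,-0.112,0,0.95]], squeeze=40)

```text
time_s: 33.45
ee_pos: [375.9, 374.5, 6.5]
ee_rot: [-133.7, 90.0, -144.2]
force: [-0.4, -0.6, 0.5]
gripper_width: 86.3
```

play_rows(motion=[[0,0,0,0,0.4],[0,0,0,0,0.4],[0,0,0,0,0.4],[0,0,0,0,0.4],[0,0,0,0,0.4],[0,0,0,0,0.4],[0,0,0,0,0.4],[0,0,0,0,0.4]])

```text
time_s: 34.12
ee_pos: [376.3, 375.8, 7.9]
ee_rot: [65.8, 89.8, 55.4]
force: [0.1, 3.7, 2.6]
gripper_width: 51.9
```

Run:
```python
from st import *
st()
```

```text
t 34.12 pos [376.3 375.8   7.9] psi 79.56 F [0.1 3.7 2.6] M [ 0.66 -0.08 -0.04] w 51.9 q [ 44.  27. 111.   0.  42. -36.]
```

play_rows(motion=[[0,0,0.01,0,0.4],[0,-0.005,0.03,0,0.4],[0,-0.02,0.045,0.03,0.4],[0,-0.045,0.05,0.07,0.4],[0,-0.075,0.05,0.12,0.4],[0,-0.105,0.05,0.17,0.4],[0,-0.135,0.05,0.22,0.4],[0,-0.155,0.05,0.251,0.4]])

```text
time_s: 34.78
ee_pos: [372.8, 215.8, 56.5]
ee_rot: [-144.8, 89.6, -140.7]
force: [0.7, -0.4, -6.9]
gripper_width: 52.0
```

play_rows(motion=[[0,-0.02,0,0,0.4],[0,-0.05,0,0,0.4],[0.005,-0.085,0,0,0.4],[0.01,-0.12,0,0,0.4],[0.015,-0.155,0,0,0.4],[0.02,-0.19,0,0,0.4],[0.025,-0.22,0,0,0.4],[0.03,-0.24,0,0,0.4]])

```text
time_s: 35.45
ee_pos: [403.5, -23.0, 56.9]
ee_rot: [-172.1, 89.8, -168.2]
force: [-0.6, -0.0, -6.6]
gripper_width: 51.7
```

Run:
```python
from st import *
st()
f=grab_frame('scene'); cv2.imwrite('pics/s17.png',cv2.resize(f['img'][150:260,260:400],None,fx=5,fy=5,interpolation=cv2.INTER_CUBIC))
f=grab_frame('top'); cv2.imwrite('pics/t17.png',cv2.resize(f['img'][150:290,270:410],None,fx=4,fy=4,interpolation=cv2.INTER_CUBIC))
```

```text
t 35.45 pos [403.5 -23.   56.9] psi 93.89 F [-0.6 -0.  -6.6] M [ 0.13 -0.19 -0.03] w 51.7 q [ -5.  14. 123.  -0.  43. -99.]
```

View pics/s17.png

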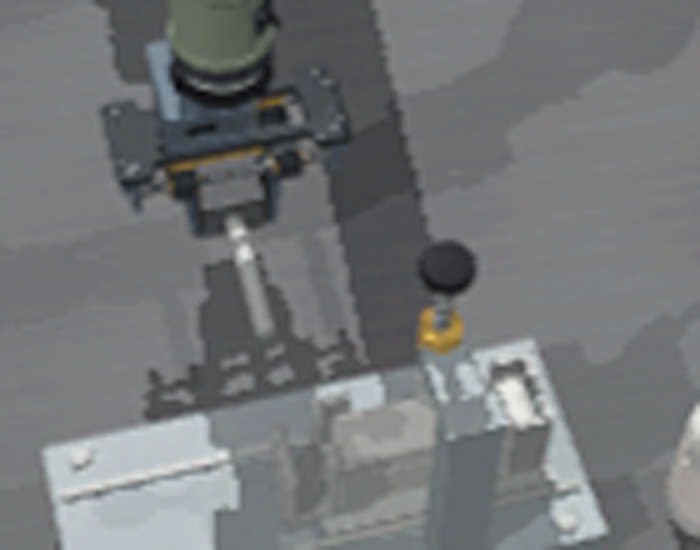

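View pics/t17.png

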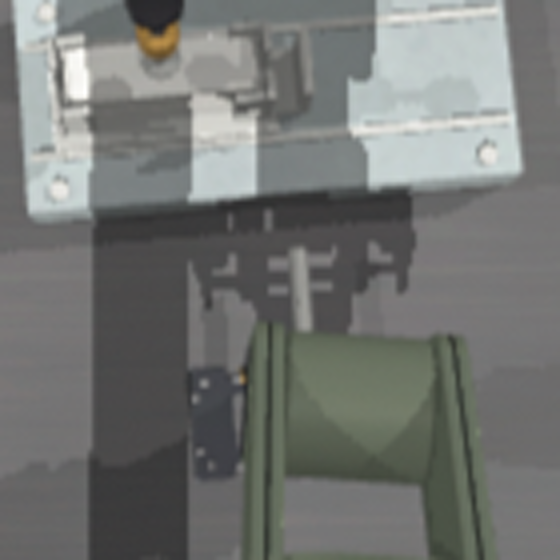

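Run:
```python
from jig import *
T=grab_frame('top');S=grab_frame('scene')
a=unproj(T,((299+.5)/4-.5+270,(249+.5)/4-.5+150),70); b=unproj(S,((267+.5)/5-.5+260,(333+.5)/5-.5+150),70)
print(a.round(1),b.round(1))
```

```text
[531.8 -18.6  70. ] [529.2 -13.1  70. ]
```

play_rows(motion=[[0.01,-0.004,-0.008,0,0.4],[0.02,-0.01,-0.018,0,0.4],[0.03,-0.016,-0.028,0,0.4],[0.038,-0.016,-0.036,0,0.4],[0.038,-0.016,-0.042,0,0.4],[0.038,-0.016,-0.046,0,0.4],[0.038,-0.016,-0.047,0,0.4],[0.038,-0.016,-0.047,0,0.4]])

```text
time_s: 36.32
ee_pos: [442.4, -35.7, 10.0]
ee_rot: [167.2, 89.9, 171.2]
force: [0.6, 0.0, -7.6]
gripper_width: 52.0
```

```bash
cat > jp.py <<'E'
from st import *
s=st(); a=np.radians(3.95); d=s['ee_pos'][:2]-np.array([661.5,4.0]); c,sn=np.cos(a),np.sin(a)
x,y=c*d[0]+sn*d[1],-sn*d[0]+c*d[1]; F=s['force']
print('jig tcp',round(x,1),round(y,1),'tip x~',round(x+127.3,1),'Fjig',round(c*F[0]+sn*F[1],1),round(-sn*F[0]+c*F[1],1))
E
python3 jp.py
```

```text
t 36.32 pos [442.4 -35.7  10. ] psi 94.0 F [ 0.6  0.  -7.6] M [ 0.12 -0.16  0.03] w 52.0 q [  -6.   21.  122.    0.   37. -100.]
jig tcp -221.3 -24.5 tip x~ -94.0 Fjig 0.6 -0.0
```

play_rows(motion=[[0.005,-0.003,0,0,0.4],[0.01,-0.003,0,0,0.4],[0.015,-0.0025,0,0,0.4],[0.02,-0.002,0,0,0.4],[0.025,-0.002,0,0,0.4],[0.03,-0.0015,0,0,0.4],[0.035,-0.001,0,0,0.4],[0.038,-0.001,0,0,0.4]])

```text
time_s: 36.98
ee_pos: [482.7, -37.2, 10.3]
ee_rot: [3.2, 90.0, 7.2]
force: [1.0, -0.2, -6.1]
gripper_width: 51.8
```

```bash
python3 jp.py
```

```text
t 36.98 pos [482.7 -37.2  10.3] psi 93.96 F [ 1.  -0.2 -6.1] M [ 0.09 -0.19 -0.02] w 51.8 q [  -6.   24.  117.    0.   40. -100.]
jig tcp -181.2 -28.8 tip x~ -53.9 Fjig 1.0 -0.3
```

Next I'll touch the face gently, 2 mm per row and 12 mm at most.

play_rows(motion=[[0.002,0.0001,0,0,0.4],[0.004,0.0003,0,0,0.4],[0.006,0.0004,0,0,0.4],[0.008,0.0005,0,0,0.4],[0.0095,0.0006,0,0,0.4],[0.011,0.0007,0,0,0.4],[0.012,0.0008,0,0,0.4],[0.012,0.0008,0,0,0.4]])

```text
time_s: 37.65
ee_pos: [492.3, -36.5, 10.1]
ee_rot: [172.4, 89.8, 176.4]
force: [-3.6, -1.6, -5.1]
gripper_width: 52.2
```

```bash
python3 jp.py
```

```text
t 37.65 pos [492.3 -36.5  10.1] psi 93.96 F [-3.6 -1.6 -5.1] M [ 0.02  0.27 -0.05] w 52.2 q [  -6.   24.  115.   -0.   41. -100.]
jig tcp -171.6 -28.7 tip x~ -44.3 Fjig -3.7 -1.4
```

play_rows(motion=[[0.001,0.001,0,0,0.4],[0.0009,0.002,0,0,0.4],[0.0008,0.003,0,0,0.4],[0.0007,0.004,0,0,0.4],[0.0007,0.005,0,0,0.4],[0.0006,0.006,0,0,0.4],[0.0005,0.007,0,0,0.4],[0.0004,0.008,0,0,0.4]])

```text
time_s: 38.32
ee_pos: [491.8, -28.9, 9.7]
ee_rot: [178.9, 89.7, -177.2]
force: [-4.3, -3.3, -7.4]
gripper_width: 52.0
```

```bash
python3 jp.py
```

```text
t 38.32 pos [491.8 -28.9   9.7] psi 93.91 F [-4.3 -3.3 -7.4] M [-0.54  0.61 -0.37] w 52.0 q [ -5.  24. 115.  -0.  41. -99.]
jig tcp -171.6 -21.1 tip x~ -44.3 Fjig -4.6 -3.0
```

play_rows(motion=[[0.0004,0.001,0,0,0.4],[0.0004,0.002,0,0,0.4],[0.0003,0.003,0,0,0.4],[0.0002,0.004,0,0,0.4],[0.0002,0.005,0,0,0.4],[0.0001,0.006,0,0,0.4],[0,0.007,0,0,0.4],[0,0.008,0,0,0.4]])

```text
time_s: 38.98
ee_pos: [491.2, -21.0, 9.5]
ee_rot: [179.4, 89.7, -176.7]
force: [-4.8, -3.6, -7.3]
gripper_width: 51.9
```

```bash
python3 jp.py
```

```text
t 38.98 pos [491.2 -21.    9.5] psi 93.89 F [-4.8 -3.6 -7.3] M [-0.63  0.84 -0.49] w 51.9 q [ -4.  24. 115.  -0.  41. -98.]
jig tcp -171.6 -13.2 tip x~ -44.3 Fjig -5.0 -3.3
```

play_rows(motion=[[0.0004,0.001,0,0,0.4],[0.0004,0.002,0,0,0.4],[0.0003,0.003,0,0,0.4],[0.0002,0.004,0,0,0.4],[0.0002,0.005,0,0,0.4],[0.0001,0.006,0,0,0.4],[0,0.007,0,0,0.4],[0,0.008,0,0,0.4]])

```text
time_s: 39.65
ee_pos: [490.7, -13.1, 9.4]
ee_rot: [179.9, 89.6, -176.2]
force: [-5.9, -5.2, -7.0]
gripper_width: 52.0
```

```bash
python3 jp.py
```

```text
t 39.65 pos [490.7 -13.1   9.4] psi 93.89 F [-5.9 -5.2 -7. ] M [-0.7   0.96 -0.5 ] w 52.0 q [ -3.  24. 116.  -0.  41. -97.]
jig tcp -171.6 -5.3 tip x~ -44.3 Fjig -6.2 -4.8
```

play_rows(motion=[[0,0.001,0,0,0.4],[-0.0001,0.002,0,0,0.4],[-0.0002,0.003,0,0,0.4],[-0.0003,0.004,0,0,0.4],[-0.0003,0.005,0,0,0.4],[-0.0004,0.006,0,0,0.4],[-0.0005,0.007,0,0,0.4],[-0.0005,0.008,0,0,0.4]])

```text
time_s: 40.32
ee_pos: [490.2, -5.1, 9.4]
ee_rot: [-179.5, 89.6, -175.7]
force: [-6.9, -4.9, -7.6]
gripper_width: 51.5
```

```bash
python3 jp.py
```

```text
t 40.32 pos [490.2  -5.1   9.4] psi 93.89 F [-6.9 -4.9 -7.6] M [-0.68  0.9  -0.48] w 51.5 q [ -2.  24. 116.  -0.  41. -96.]
jig tcp -171.6 2.7 tip x~ -44.3 Fjig -7.2 -4.5
```

play_rows(motion=[[0,0.001,0,0,0.4],[-0.0001,0.002,0,0,0.4],[-0.0002,0.003,0,0,0.4],[-0.0003,0.004,0,0,0.4],[-0.0003,0.005,0,0,0.4],[-0.0004,0.006,0,0,0.4],[-0.0005,0.007,0,0,0.4],[-0.0005,0.008,0,0,0.4]])

```text
time_s: 40.98
ee_pos: [489.7, 3.0, 9.4]
ee_rot: [179.8, 89.6, -176.3]
force: [-6.0, -4.7, -6.9]
gripper_width: 51.8
```

```bash
python3 jp.py
```

```text
t 40.98 pos [489.7   3.    9.4] psi 93.89 F [-6.  -4.7 -6.9] M [-0.63  0.84 -0.46] w 51.8 q [ -1.  24. 116.  -0.  41. -95.]
jig tcp -171.5 10.8 tip x~ -44.2 Fjig -6.3 -4.3
```

play_rows(motion=[[0,0.001,0,0,0.4],[-0.0001,0.002,0,0,0.4],[-0.0002,0.003,0,0,0.4],[-0.0003,0.004,0,0,0.4],[-0.0003,0.005,0,0,0.4],[-0.0004,0.006,0,0,0.4],[-0.0005,0.007,0,0,0.4],[-0.0005,0.008,0,0,0.4]])

```text
time_s: 41.65
ee_pos: [493.6, 11.6, 10.5]
ee_rot: [3.1, 89.9, 7.1]
force: [0.1, 0.5, -5.3]
gripper_width: 51.8
```

```bash
python3 jp.py
```

```text
t 41.65 pos [493.6  11.6  10.5] psi 93.95 F [ 0.1  0.5 -5.3] M [ 0.12 -0.16 -0.02] w 51.8 q [  0.  24. 116.   0.  40. -94.]
jig tcp -167.0 19.2 tip x~ -39.7 Fjig 0.2 0.5
```

The tip dropped into the slot at jig y≈19: x jumped 4.5 mm and the force fell to zero. Next I'll push it in.

play_rows(motion=[[0.0015,0.0001,0,0,0.4],[0.003,0.0002,0,0,0.4],[0.0045,0.0003,0,0,0.4],[0.006,0.0004,0,0,0.4],[0.0075,0.0005,0,0,0.4],[0.009,0.0006,0,0,0.4],[0.0105,0.0007,0,0,0.4],[0.012,0.0008,0,0,0.4]])

```text
time_s: 42.32
ee_pos: [504.8, 12.3, 10.3]
ee_rot: [74.7, 90.0, 78.6]
force: [-0.3, 0.2, -7.3]
gripper_width: 51.7
```

```bash
python3 jp.py
```

```text
t 42.32 pos [504.8  12.3  10.3] psi 93.96 F [-0.3  0.2 -7.3] M [ 0.13 -0.21  0.02] w 51.7 q [  0.  25. 114.   0.  41. -94.]
jig tcp -155.8 19.1 tip x~ -28.5 Fjig -0.3 0.3
```

play_rows(motion=[[0.004,0.0003,0,0,0.4],[0.008,0.0006,0,0,0.4],[0.012,0.0008,0,0,0.4],[0.016,0.0011,0,0,0.4],[0.019,0.0013,0,0,0.4],[0.022,0.0015,0,0,0.4],[0.024,0.0017,0,0,0.4],[0.025,0.0017,0,0,0.4]])

```text
time_s: 42.98
ee_pos: [530.0, 14.0, 10.3]
ee_rot: [27.9, 90.0, 31.8]
force: [0.1, 0.5, -6.7]
gripper_width: 51.8
```

```bash
python3 jp.py
```

```text
t 42.98 pos [530.   14.   10.3] psi 93.96 F [ 0.1  0.5 -6.7] M [ 0.09 -0.21 -0.03] w 51.8 q [  0.  27. 111.   0.  43. -94.]
jig tcp -130.5 19.1 tip x~ -3.2 Fjig 0.1 0.5
```

play_rows(motion=[[0.001,0.0001,0,0,0.4],[0.002,0.0001,0,0,0.4],[0.003,0.0002,0,0,0.4],[0.004,0.0003,0,0,0.4],[0.005,0.0003,0,0,0.4],[0.006,0.0004,0,0,0.4],[0.006,0.0004,0,0,0.4],[0.006,0.0004,0,0,0.4]])

```text
time_s: 43.65
ee_pos: [534.9, 14.4, 10.1]
ee_rot: [173.9, 89.9, 177.9]
force: [-1.4, 0.5, -6.3]
gripper_width: 51.7
```

```bash
python3 jp.py
```

```text
t 43.65 pos [534.9  14.4  10.1] psi 93.96 F [-1.4  0.5 -6.3] M [ 0.03  0.05 -0.05] w 51.7 q [  0.  27. 110.   0.  43. -94.]
jig tcp -125.6 19.1 tip x~ 1.7 Fjig -1.3 0.6
```

play_rows(motion=[[0,0,-0.0005,0,0.4],[0,0,-0.001,0,0.4],[0,0,-0.0015,0,0.4],[0,0,-0.002,0,0.4],[0,0,-0.0025,0,0.4],[0,0,-0.003,0,0.4],[0,0,-0.003,0,0.4],[0,0,-0.003,0,0.4]])

```text
time_s: 44.32
ee_pos: [535.0, 14.4, 8.0]
ee_rot: [171.3, 89.9, 175.2]
force: [-6.8, -0.4, 1.6]
gripper_width: 51.7
```

```bash
python3 jp.py
```

```text
t 44.32 pos [535.   14.4   8. ] psi 93.96 F [-6.8 -0.4  1.6] M [ 0.07  0.68 -0.01] w 51.7 q [  0.  27. 110.   0.  43. -94.]
jig tcp -125.5 19.1 tip x~ 1.8 Fjig -6.8 0.1
```

play_rows(motion=[[0,0,0,0,0.75],[0,0,0,0,0.75],[0,0,0,0,0.75],[0,0,0,0,0.75],[0,0,0,0,0.75],[0,0,0.005,0,0.75],[0,0,0.015,0,0.75],[0,0,0.03,0,0.75]])

```text
time_s: 44.98
ee_pos: [534.9, 14.4, 37.4]
ee_rot: [172.9, 89.9, 176.9]
force: [0.3, 0.6, 0.1]
gripper_width: 68.4
```

play_rows(motion=[[0,0,0.02,0,0.75],[0,0,0.05,0,0.75],[-0.03,0,0.08,0,0.4],[-0.06,0,0.11,0,0],[-0.09,0,0.145,0,0],[-0.11,0,0.18,0,0],[-0.125,0,0.21,0,0],[-0.135,0,0.23,0,0]])

```text
time_s: 45.65
ee_pos: [399.5, 14.4, 271.9]
ee_rot: [-2.9, 89.6, 1.1]
force: [-0.2, -0.2, -0.3]
gripper_width: 31.3
```

Run:
```python
from st import *
st()
f=grab_frame('scene'); cv2.imwrite('pics/s18.png',cv2.resize(f['img'][170:290,260:400],None,fx=5,fy=5,interpolation=cv2.INTER_CUBIC))
f=grab_frame('top'); cv2.imwrite('pics/t18.png',cv2.resize(f['img'][110:250,260:420],None,fx=4,fy=4,interpolation=cv2.INTER_CUBIC))
```

```text
t 45.65 pos [399.5  14.4 271.9] psi 93.96 F [-0.2 -0.2 -0.3] M [ 0.12 -0.19 -0.01] w 31.3 q [  0.  -0. 104.   0.  76. -94.]
```

View pics/s18.png

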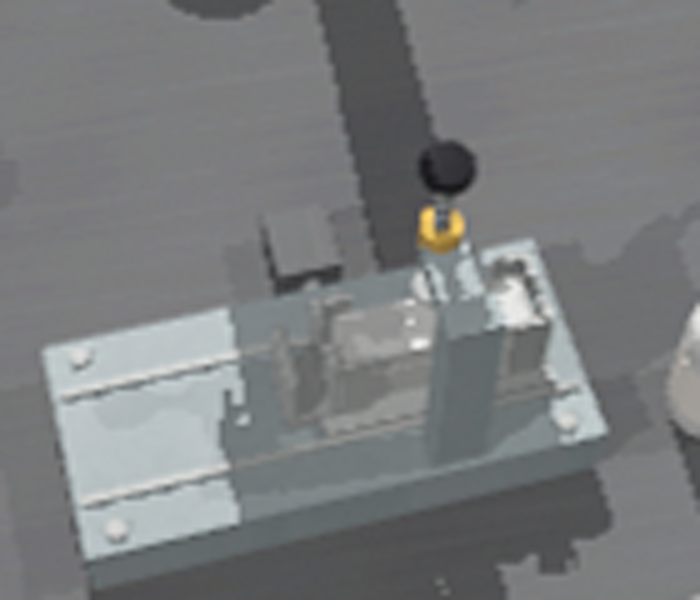

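View pics/t18.png

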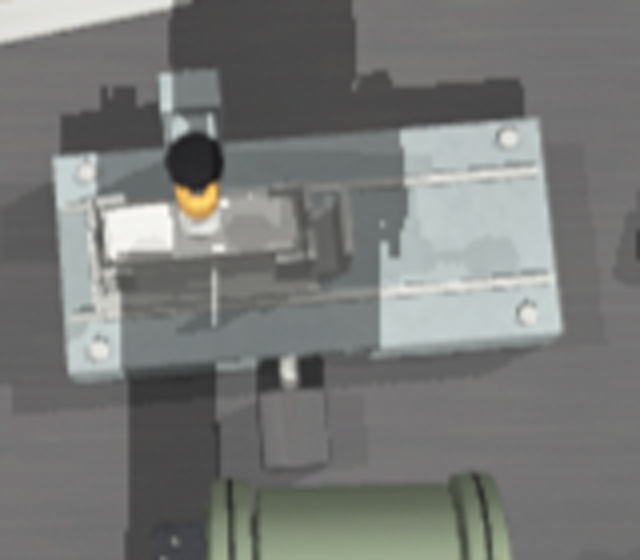

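Run:
```python
from jig import *
T=grab_frame('top');S=grab_frame('scene')
z=lambda p,k,ox,oy:((p[0]+.5)/k-.5+ox,(p[1]+.5)/k-.5+oy)
print(unproj(T,z((194,160),4,260,110),317).round(1),unproj(S,z((447,166),5,260,170),317).round(1))
```

```text
[656.   82.7 317. ] [656.8  82.3 317. ]
```

play_rows(motion=[[0,0,0.02,0,0],[0.01,0,0.05,0,0],[0.04,0.005,0.08,0,0],[0.07,0.015,0.09,0,0],[0.1,0.025,0.09,0,0],[0.13,0.035,0.09,0,0],[0.15,0.04,0.09,0,0],[0.155,0.04,0.09,0,0]])

```text
time_s: 46.52
ee_pos: [558.5, 55.4, 353.6]
ee_rot: [175.0, 89.7, 179.0]
force: [-0.5, 0.8, -0.6]
gripper_width: 0.2
```

play_rows(motion=[[0.015,0.005,0,0,0],[0.035,0.012,0,0,0],[0.06,0.018,0,0,0],[0.08,0.025,0,0,0],[0.095,0.028,0,0,0],[0.1,0.03,0,0,0],[0.1,0.03,0,0,0],[0.1,0.03,0,0,0]])

```text
time_s: 47.18
ee_pos: [654.8, 84.1, 356.4]
ee_rot: [-176.6, 89.9, -172.6]
force: [0.9, 0.4, 0.0]
gripper_width: 0.1
```

Run:
```python
from st import *
st()
f=grab_frame('scene'); cv2.imwrite('pics/s19.png',cv2.resize(f['img'][130:250,290:430],None,fx=5,fy=5,interpolation=cv2.INTER_CUBIC))
```

```text
t 47.18 pos [654.8  84.1 356.4] psi 93.95 F [0.9 0.4 0. ] M [ 0.12 -0.12  0.04] w 0.1 q [  6.  24.  61.  -0.  95. -88.]
```

View pics/s19.png

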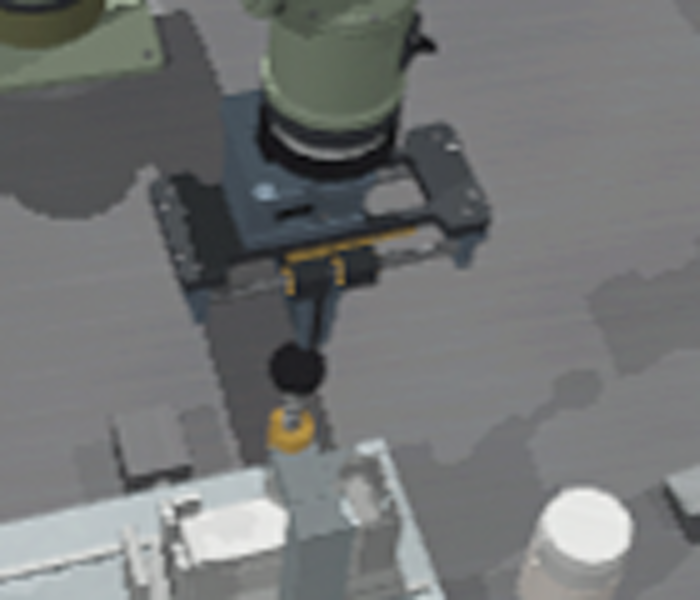

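play_rows(motion=[[0.001,-0.001,-0.008,0,0],[0.001,-0.001,-0.016,0,0],[0.001,-0.001,-0.024,0,0],[0.001,-0.001,-0.03,0,0],[0.001,-0.001,-0.034,0,0],[0.001,-0.001,-0.037,0,0],[0.001,-0.001,-0.04,0,0],[0.001,-0.001,-0.043,0,0]])

```text
time_s: 47.9
ee_pos: [656.3, 83.4, 314.6]
ee_rot: [165.2, 90.0, 169.2]
force: [-2.7, -0.7, 2.0]
gripper_width: 0.4
```

play_rows(motion=[[0,0,-0.003,0,0],[0,0,-0.006,0,0],[0,0,-0.009,0,0],[0,0,-0.012,0,0],[0,0,-0.015,0,0],[0,0,-0.018,0,0],[0,0,-0.021,0,0],[0,0,-0.024,0,0]])

```text
time_s: 48.57
ee_pos: [656.5, 83.4, 290.1]
ee_rot: [147.1, 90.0, 151.1]
force: [-2.7, -0.9, 3.3]
gripper_width: 0.4
```

play_rows(motion=[[0,0,-0.0015,0,0],[0,0,-0.003,0,0],[0,0,-0.0045,0,0],[0,0,-0.006,0,0],[0,0,-0.0075,0,0],[0,0,-0.009,0,0],[0,0,-0.01,0,0],[0,0,-0.011,0,0]])

```text
time_s: 49.23
ee_pos: [656.5, 83.4, 280.4]
ee_rot: [8.5, 89.9, 12.4]
force: [-4.2, -0.7, 9.4]
gripper_width: 0.4
```

play_rows(motion=[[0,0,-0.001,0,0],[0,0,-0.002,0,0],[0,0,-0.003,0,0],[0,0,-0.003,0,0],[0,0,-0.003,0,0],[0,0,-0.003,0,0],[0,0,-0.003,0,0],[0,0,-0.003,0,0]])

```text
time_s: 49.9
ee_pos: [656.5, 83.4, 278.2]
ee_rot: [4.9, 89.9, 8.8]
force: [-3.7, -0.9, 9.7]
gripper_width: 0.3
```

play_rows(motion=[[0,0,0,0,0],[0,0,0,0,0],[0,0,0,0,0],[0,0,0,0,0],[0,0,0,0,0],[0,0,0,0,0],[0,0,0,0,0],[0,0,0,0,0]])

```text
time_s: 50.57
ee_pos: [656.6, 83.4, 278.2]
ee_rot: [5.7, 89.9, 9.6]
force: [-3.4, -0.5, 9.6]
gripper_width: 0.5
```

play_rows(motion=[[0,0,0,0,0],[0,0,0,0,0],[0,0,0,0,0],[0,0,0,0,0],[0,0,0,0,0],[0,0,0,0,0],[0,0,0,0,0],[0,0,0,0,0]])

```text
time_s: 51.23
ee_pos: [656.6, 83.4, 278.2]
ee_rot: [5.7, 89.9, 9.6]
force: [-4.8, -0.5, 9.5]
gripper_width: 0.3
```

Run:
```python
from st import *
st()
f=grab_frame('scene'); cv2.imwrite('pics/s20.png',cv2.resize(f['img'][170:270,270:400],None,fx=6,fy=6,interpolation=cv2.INTER_CUBIC))
f=grab_frame('top'); cv2.imwrite('pics/t20.png',f['img'])
```

```text
t 51.23 pos [656.6  83.4 278.2] psi 93.96 F [-4.8 -0.5  9.5] M [-0.04  0.81 -0.01] w 0.3 q [  6.  25.  71.   0.  85. -88.]
```

View pics/s20.png

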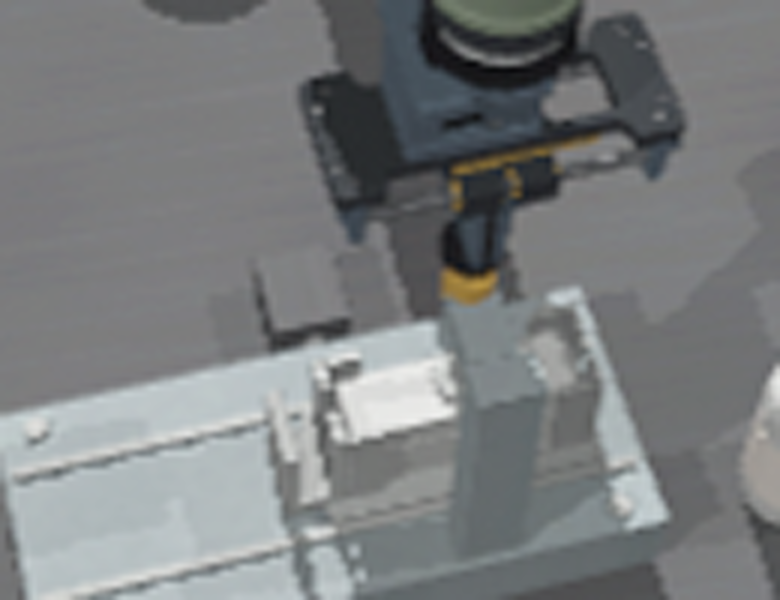

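play_rows(motion=[[0,0,-0.001,0,0],[0,0,-0.002,0,0],[0,0,-0.002,0,0],[0,0,-0.002,0,0],[0,0,-0.002,0,0],[0,0,-0.002,0,0],[0,0,-0.002,0,0],[0,0,-0.002,0,0]])

```text
time_s: 52.0
ee_pos: [656.6, 83.4, 276.5]
ee_rot: [4.9, 89.9, 8.9]
force: [-5.1, -0.2, 10.9]
gripper_width: 0.2
```

play_rows(motion=[[0,0,0,0,0],[0,0,0,0,0],[0,0,0.004,0,0],[0,0,0.008,0,0],[0,0,0.013,0,0],[0,0,0.018,0,0],[0,0,0.023,0,0],[0,0,0.028,0,0]])

```text
time_s: 52.67
ee_pos: [656.7, 83.4, 302.4]
ee_rot: [159.7, 90.0, 163.7]
force: [-1.0, 0.6, 1.8]
gripper_width: 0.1
```

play_rows(motion=[[0,0,0.005,0,0],[0,0,0.01,0,0],[0,0,0.015,0,0],[0,0,0.02,0,0],[0,0,0.03,0,0],[0,0,0.045,0,0],[0,0,0.06,0,0],[0,0,0.07,0,0]])

```text
time_s: 53.33
ee_pos: [657.2, 83.5, 374.2]
ee_rot: [5.4, 89.9, 9.4]
force: [-0.2, -0.4, 0.1]
gripper_width: 0.5
```

play_rows(motion=[[-0.02,-0.01,0,0,0],[-0.05,-0.03,0,0,0],[-0.08,-0.055,0,0,0],[-0.11,-0.08,0,0,0],[-0.14,-0.11,0,0,0],[-0.17,-0.14,0,0,0],[-0.2,-0.17,0,0,0],[-0.21,-0.18,0,0,0]])

```text
time_s: 54.0
ee_pos: [443.5, -99.0, 373.5]
ee_rot: [-77.2, 89.9, -73.4]
force: [0.0, 0.5, 0.6]
gripper_width: 0.7
```

play_rows(motion=[[-0.01,-0.02,0,0,0],[-0.02,-0.05,0,0,0],[-0.03,-0.08,0,0,0],[-0.04,-0.11,0,0,0],[-0.05,-0.14,0,0,0],[-0.05,-0.15,0,0,0],[-0.05,-0.15,0,0,0],[-0.05,-0.15,0,0,0]])

```text
time_s: 54.67
ee_pos: [397.0, -246.4, 372.4]
ee_rot: [57.3, 89.9, 61.2]
force: [-0.2, 0.3, -0.8]
gripper_width: 0.2
```

Run:
```python
from st import *
st()
f=grab_frame('scene'); cv2.imwrite('pics/s21.png',cv2.resize(f['img'][170:270,270:400],None,fx=6,fy=6,interpolation=cv2.INTER_CUBIC))
f=grab_frame('top'); cv2.imwrite('pics/t21.png',cv2.resize(f['img'][90:290,140:460],None,fx=2.5,fy=2.5,interpolation=cv2.INTER_CUBIC))
```

```text
t 54.67 pos [ 397.  -246.4  372.4] psi 93.9 F [-0.2  0.3 -0.8] M [ 0.12 -0.15 -0.06] w 0.2 q [ -33.    5.   85.    0.   90. -127.]
```

View pics/s21.png

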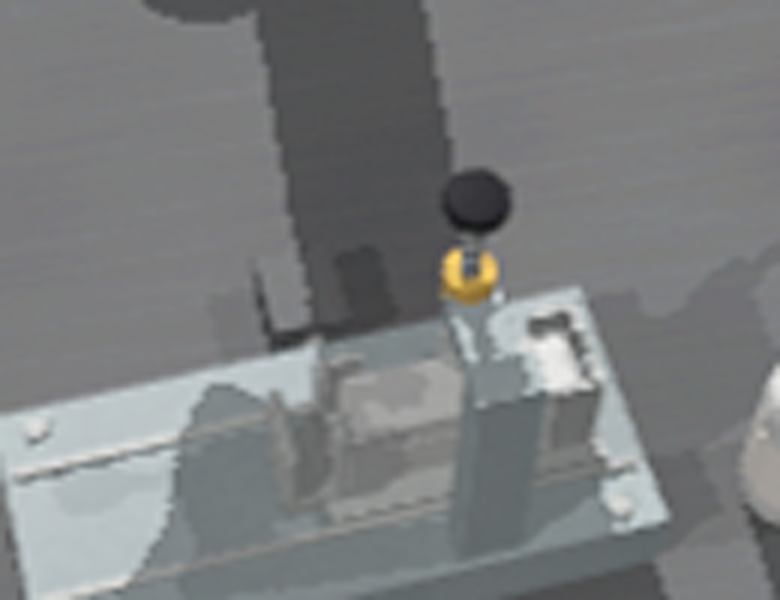

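View pics/t21.png

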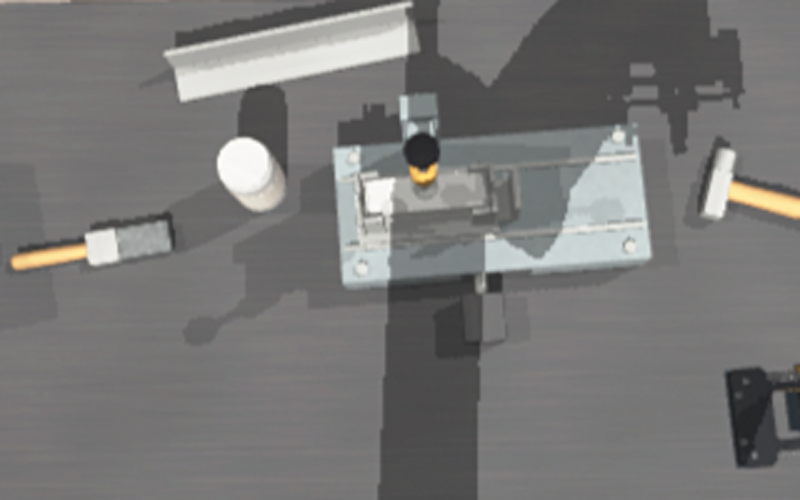

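Run:
```python
from jig import *
T=grab_frame('top')
z=lambda p,k,ox,oy:((p[0]+.5)/k-.5+ox,(p[1]+.5)/k-.5+oy)
for p in [(470,292),(503,290)]:
    w=unproj(T,z(p,2.5,140,90),40); a=np.radians(3.95); d=w[:2]-[661.5,4]; print(w.round(1),'jig x of block front',round(np.cos(a)*d[0]+np.sin(a)*d[1],1))
print(job_done())
```

```text
[552.9  30.5  40. ] jig x of block front -106.5
[554.8 -10.4  40. ] jig x of block front -107.5
the job is handed in; nothing more can be done
None
```

The job is handed in at about 55 s of robot time, with every step carried out. The hand-in reports no verdict, so the results below are my own checks.

- **Stack:** I found three loose tubes and stacked all three flat between the carriage posts. Pictures after each release showed them flat and inside the posts.
- **Carriage:** I pushed it by the lug until it stopped hard at about 18 N. The top picture put its travel at about 159 mm.
- **Locking rod:** Sweeping the hidden face, I felt the slot at jig y of about +19 mm, where the tip jumped in and the side force vanished. I pushed the rod until it bottomed, set the block on the bench and released it. The last picture put the block front at jig x of about -107 mm. The nominal home position is -110 mm, and the difference is within measuring error.
- **Gauge:** The foot landed where a three-piece packet should be, with the knob at z of about 281 mm. I held it for about 2 s at 9.5–11 N and let it spring back, and the last pictures show the plunger up again.
- **Hammer, brush and tin:** I did not touch them, and in the last picture they look where they were at the start.

Two things were slightly off:
- **Second tube:** My first grasp was about 11 mm to the side because the arm's move had been cut short. It nudged the tube before I re-gripped it properly.
- **Cameras:** The two cameras disagreed by 3–4 mm in y, so I used averages of the two.

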